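# Set up the drip stand and load the test rings

## Task

Lift the lid off the drip basin by its knob and set it down gently, knob up, flat on the table clear of the basin. Then take the square tube mast from its wooden block and slide it down over the stub in the basin, with its holes in line with the spring button, until it is fully home and the button pops through a hole. Finally thread every glazed test ring on the table over the mast so that they all lie flat, one on another, on the mast's collar, and do not knock over the cup, the vase or the small terracotta cylinder.

Things in the scene. Friction and masses are not known exactly. Their poses are not given: they have to be found in the camera images.
- basin: Fixed round white plastic drip basin, radius 95 mm at the rim, 70 mm tall, wall 5 mm. Origin: centre of its underside, z up. In its middle stands an upright square steel stub (see stub_foot) on a dark oblong foot plate, 74 mm along the basin's x by 34 mm along its y. A brass spring button sticks out of the stub's +x side. Position and yaw vary.
- stub_foot (a point): Point on the stub's axis on top of the foot plate, 14 mm above the table; the seated mast's foot rests here. The stub is 15.5 mm square, sides along the basin's x and y, straight up to 34 mm above this point, then tapered to a 9 mm tip 42 mm above it. Button centre 28 mm above it, 5.75 mm proud of the stub.
- button (a joint): Spring button in the stub: 0 = fully out, grows as it is pressed in (m, at most 0.007); 2.5 N to start, about 4.5 N when held in by the tube wall (3 to 4.5 mm). Bevelled at 45 degrees: sliding the tube over it takes a few newtons of downward push, more than its weight. Springs back to 0 when a hole comes over it.
- lid: Loose round lid, 200 mm across and 8 mm thick, with a plug 156 mm across and 10 mm deep under it. Origin: centre of the plug's underside, z up. Wooden knob in the middle: neck 20 mm across from 18 to 30 mm above the origin, head 32 mm across from 30 to 52 mm. Starts on the basin's rim, origin 60 mm above the table. About 0.3 kg, varies.
- block: Fixed dark wooden stand block, 75 x 75 x 30 mm, with a 26 mm square socket 15 mm deep in its top, in which the mast stands loosely. Origin: centre of its underside, z up, sides along x and y. Position and yaw vary.
- mast: Loose square aluminium tube, 23 mm outside, 18 mm inside, 145 mm long, upright in the block. Origin: centre of its open foot, z towards its top, x and y square to its sides. Round grey collar, 58 mm across, from 73 to 79 mm above the foot. About 0.16 kg, varies. Fits the stub with 1.25 mm play each side when its x axis lies along the basin's x, either way round.
- mast_hole (a point): Centre of the 13 mm square hole that goes through the mast's +x and -x sides, on the tube's axis 28 mm above the foot. These two sides carry a dark groove above the hole; the other two sides are plain and have no hole. The button can pop through either side's hole.
- ring1: Loose glazed test ring, white ceramic, one of up to four alike: 60 mm outside, hole 41 mm, 15 mm high, lying flat on the table at the start. Origin: centre of its underside, z up. About 50 g. It may be absent (None).
- ring2: Loose glazed test ring, white ceramic, one of up to four alike: 60 mm outside, hole 41 mm, 15 mm high, lying flat on the table at the start. Origin: centre of its underside, z up. About 50 g. It may be absent (None).
- ring3: Loose glazed test ring, white ceramic, one of up to four alike: 60 mm outside, hole 41 mm, 15 mm high, lying flat on the table at the start. Origin: centre of its underside, z up. About 50 g. It may be absent (None).
- ring4: Loose glazed test ring, white ceramic, one of up to four alike: 60 mm outside, hole 41 mm, 15 mm high, lying flat on the table at the start. Origin: centre of its underside, z up. About 50 g. It may be absent (None).
- cup: Bystander: white ceramic cup, 72 mm across, 75 mm tall. Origin: centre of its underside.
- vase: Bystander: small terracotta vase, 80 mm across, 95 mm tall. Origin: centre of its underside.
- weight: Bystander: small terracotta cylinder, 28 mm across, 30 mm tall, standing among the rings. Origin: centre of its underside.
Things that resemble listed ones, but are neither listed nor needed, are in the scene too. What is shaped like the ring4 but black or purple is not meant. What is shaped like the ring1 but yellow is not meant.

How it is judged (in metres and radians):
On the way, in this order (a step that is already met when the one before it is completed fails the run):
1. the lid lies flat on the table, knob up, clear of the basin (height (world z) of lid below 0.006 m and angle between lid's own z axis and vertical below 0.08 rad and horizontal distance between lid and basin above 0.19 m and linear speed of lid below 0.03 m/s), for 0.3 s.
2. the mast is fully home on the stub and the button has popped through its hole (distance between mast and stub_foot below 0.004 m and angle between the z axis of mast and the z axis of basin, either way round below 0.06 rad and angle between the x axis of mast and the x axis of basin, either way round below 0.15 rad and value of joint button below 0.0015 m), for 0.3 s.
At the end, for the whole second after the job is handed in: Lid flat on the table, over 190 mm from the basin centre to centre; mast foot within 4 mm of the stub foot, upright, button out (under 1.5 mm); every ring present flat (0.12 rad) round the mast, within 9 mm of its axis, 76 to 146 mm above its foot, at rest (all of step 1 and all of step 2 and z of ring1 in the frame of mast between 0.076 and 0.146 m and horizontal distance between each of ring1, ring2, ring3, ring4 and mast below 0.009 m and angle between the z axis of each of ring1, ring2, ring3, ring4 and the z axis of mast, either way round below 0.12 rad and linear speed of each of ring1, ring2, ring3, ring4 below 0.03 m/s and z of ring2 in the frame of mast between 0.076 and 0.146 m and z of ring3 in the frame of mast between 0.076 and 0.146 m and z of ring4 in the frame of mast between 0.076 and 0.146 m); the robot touches nothing.
It fails at once if the cup, the vase or the small terracotta cylinder is knocked over (angle between any of cup, vase, weight's own z axis and vertical above 0.6 rad).
It fails at once if the lid is dropped or flung (faster than 1 m/s) (linear speed of lid above 1 m/s).
Of ring1, ring2, ring3, ring4 only 3 to 4 are there at a start; the rules pass over those that are not, and their reading is None.
At some moment in a run one of ring1, ring2, ring3, ring4 may be knocked a few centimetres aside while the robot is not near it.
It also fails if it takes over 200 s, if anything falls off the work surface, if the arm or the gripper's body presses on something with over 40 N, if the wrist force passes 120 N, or if a joint passes its speed limit or range.

## Robot

A 7-joint arm with a two-finger parallel gripper is mounted at the origin on the work surface. World frame = base frame: x ahead of the robot, y to its left, z up, the work surface at z = 0. Lengths are in m, angles in degrees, forces in N, time in s.
With the tool pointing down it reaches from about 0.425 to 0.875 m from the base axis. Payload 4.7 kg.
Tool frame: the origin (TCP) lies between the finger pads; the fingertips stand 8 mm ahead of it and the grasp point (between the pads) lies 11 mm behind it; x points along the fingers, z is the direction in which the jaws open and shut, and the axes are right-handed (so a half turn about x gives the same grasp; the last joint's range is limited). The gripper opens to 87 mm and grips with 3 to 60 N. Pads are 19 mm wide; open, the fingers measure 117 mm over their backs; the gripper's body (75 mm by 190 mm) begins 51 mm behind the grasp point.
Start: joints at [0.808, 18.392, -4.016, 83.108, 1.295, 78.541, -3.26], TCP at [0.65, -0, 0.231] pointing down, gripper open.
Joint ranges: [-163.93, 163.93], [-17.29, 119.83], [-79.2, 71.16], [3.27, 140.29], [-89.18, 269.18], [5.43, 117.66], [-154.24, 154.24]. Speed limits (degrees/s): [147.25, 147.25, 180, 180, 180, 180, 180].

## Interface

Orientations are given as [roll, pitch, yaw] about the fixed x, y, z axes, in that order (R = Rz(yaw) Ry(pitch) Rx(roll)).
In Python, from cell import telemetry, vision, sign_off gives the robot as it stands. The module is installed in compiled form; this text tells all that it offers.
- The arm moves only by the tool drive_tool, never from a script. Its arguments are lists of equal length, an entry for each row: "offset": the shift along the tool's x, y, z in m, a list of three; "angular": the turn, a rotation vector about the tool's x, y, z in rad, a list of three. A call has 1 to 10 rows; each row is the pose to reach, as a shift and turn from the pose measured when the call began, along the tool's axes at that moment; what a row does not reach only later rows make up. A row lasts 1/8 s, in which the tool goes at most 62.5 mm and 10.7 degrees, less where a joint would pass 70% of its speed; a pose out of reach is approached as far as the arm can. A call with a gripper value outside its range is refused whole. "fingers" is the closure, from -1 (fully open) to 1 (shut), set as the call begins (left out, the last holds). The fingers move at their own pace and stop on an object; "squeeze" is the grip in N (left out, the last holds). Time passes only in rows, so rows that repeat a pose let the fingers close. It gives the time, the measured TCP pose, the force and the opening at its end, in the units of the state.
- telemetry.get_obs(): the state, without advancing time (a new reading comes with each control period).
- vision.read_camera(name): name is "scene" or "side" or "wrist"; returns a dict with "pixels" (384x512x3 uint8, red, green, blue), "intrinsics" (3x3 intrinsics, pixels), "world_from_camera" (4x4, takes a point from camera to world coordinates); the wrist camera has in their place "T_tool_cam" (4x4, takes a point from camera to tool coordinates, whose origin is the TCP and whose axes are the tool frame's). Camera axes: x right, y up, looking along -z (the intrinsics and any distortion apply to the point x, -y, -z); pixel columns grow to the right and rows downward; lengths in m; the calibration is good to about 2 mm. A picture is of the moment at which its call begins: read the wrist's pose just before it. There is no depth.
- sign_off(): hands the job in, once; it reports no verdict.
The state is a dict: "time_s": time; "qpos": joint angles; "joint_velocities": joint speeds; "effort": joint torques, N m; "tool_pos": TCP position; "tool_rot": TCP orientation; "force": force on the tool from outside, world axes, zero at the start; "wrist_torque": the same for the moment, N m; "grip_width": finger opening in m.
Only numpy, scipy, OpenCV 4.12 (cv2) and the standard library are available. Lean on these libraries where they do the work, as an engineer would, in place of code of your own. Each camera call takes 0.05 s, during which the arm holds its last target.

## Working session

There is one attempt and no reset: what is moved stays moved. The work goes in short steps, Python scripts to look and compute and a tool call to move; the robot and the scene stay as the last step left them, time stands still between calls to the robot, and variables do not carry over. Pictures are saved under pics/ and viewed, and the job is handed in when it is done.

Besides the shell and the picture viewer there is one more tool, called as name(argument=value, ...), one argument or row to a line, values as JSON. drive_tool: Moves the arm, as the interface text tells. Its arguments: {"type":"object","properties":{"offset":{"type":"array"},"angular":{"type":"array"},"fingers":{"type":"number"},"squeeze":{"type":"number"}},"required":["offset","angular"]}

```bash
mkdir -p pics
cat > h.py <<'E'
import numpy as np, cv2
from cell import telemetry, vision, sign_off
from scipy.spatial.transform import Rotation as R
def snap(n,fn):
    c=vision.read_camera(n); cv2.imwrite('pics/'+fn+'.png',c['pixels'][:,:,::-1]); return c
E
python3 - <<'E'
from h import *
o=telemetry.get_obs(); print(o)
for n in ['scene','side','wrist']:
    c=snap(n,n+'0'); print({k:v for k,v in c.items() if k!='pixels'})
E
```

```text
{'time_s': 0.0, 'qpos': array([ 0.8094288 , 18.44101458, -4.01571399, 83.17419643,  1.29402961,
       78.53890864, -3.25850487]), 'joint_velocities': array([-0.07828411, -0.00039925,  0.04308612,  0.01246353, -0.04355874,
       -0.12062753, -0.07719462]), 'effort': array([-2.58547143e-04, -4.91284704e+01, -4.03903294e-01, -3.12526345e+01,
       -6.40594075e-02,  4.37659642e-02,  1.61017233e-04]), 'tool_pos': array([ 6.49477128e-01, -5.92120893e-05,  2.29445520e-01]), 'tool_rot': array([-177.5913091 ,   89.89097023, -177.58952918]), 'force': array([ 0.1563996 , -0.77957982, -0.13933122]), 'wrist_torque': array([-0.00786341,  0.0191592 , -0.04342809]), 'grip_width': 0.08701603988870285}
{'intrinsics': array([[395.01398547,   0.        , 261.40110423],
       [  0.        , 395.01398547, 190.68058538],
       [  0.        ,   0.        ,   1.        ]]), 'world_from_camera': array([[-7.05382787e-01, -5.29311555e-01,  4.71449256e-01,
         1.03225413e+00],
       [ 7.08826571e-01, -5.26623528e-01,  4.69289411e-01,
         5.01910372e-01],
       [-1.24036948e-04,  6.65204433e-01, 
[... 488 characters left out ...]
],
       [-5.83443678e-04,  7.45829572e-01,  6.66136554e-01,
         9.15530261e-01],
       [ 0.00000000e+00,  0.00000000e+00,  0.00000000e+00,
         1.00000000e+00]])}
{'intrinsics': array([[312.37494621,   0.        , 255.05112586],
       [  0.        , 312.37494621, 186.01039869],
       [  0.        ,   0.        ,   1.        ]]), 'T_tool_cam': array([[ 6.86271508e-04,  2.76581917e-01, -9.60990100e-01,
        -1.54427649e-01],
       [ 5.94620121e-04,  9.60990044e-01,  2.76582325e-01,
         7.49590942e-02],
       [ 9.99999588e-01, -7.61234619e-04,  4.95038913e-04,
        -1.58420744e-04],
       [ 0.00000000e+00,  0.00000000e+00,  0.00000000e+00,
         1.00000000e+00]])}
```

View pics/scene0.png

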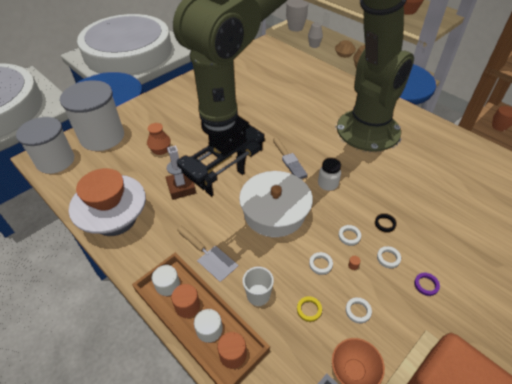

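View pics/side0.png

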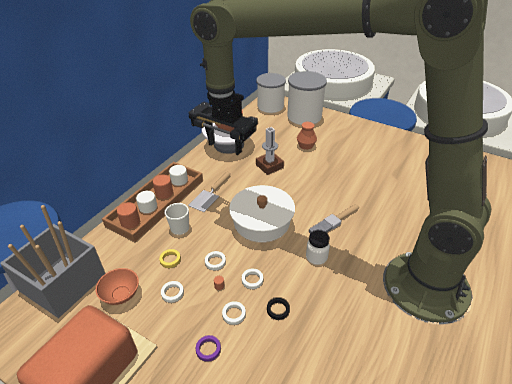

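View pics/wrist0.png

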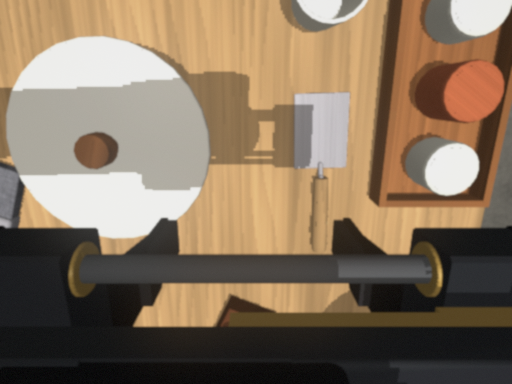

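```bash
cat >> h.py <<'E'
def cam(n):
    o=telemetry.get_obs(); c=vision.read_camera(n)
    if n=='wrist':
        T=np.eye(4);T[:3,:3]=R.from_euler('xyz',o['tool_rot'],degrees=True).as_matrix();T[:3,3]=o['tool_pos']
        c['world_from_camera']=T@c['T_tool_cam']
    return c
def px2w(c,uv,z):
    uv=np.atleast_2d(np.asarray(uv,float));K=c['intrinsics'];T=c['world_from_camera']
    d=np.c_[(uv[:,0]-K[0,2])/K[0,0],-(uv[:,1]-K[1,2])/K[1,1],-np.ones(len(uv))]@T[:3,:3].T
    p=T[:3,3]; return p+d*((z-p[2])/d[:,2])[:,None]
def w2px(c,P):
    P=np.atleast_2d(np.asarray(P,float));K=c['intrinsics'];T=c['world_from_camera']
    q=(P-T[:3,3])@T[:3,:3]
    return np.c_[K[0,0]*q[:,0]/-q[:,2]+K[0,2],K[1,1]*-q[:,1]/-q[:,2]+K[1,2]]
def whites(c):
    hsv=cv2.cvtColor(c['pixels'],cv2.COLOR_RGB2HSV)
    return ((hsv[...,1]<60)&(hsv[...,2]>130)).astype(np.uint8)
def tri(ca,ua,cb,ub):
    A=[];b=[]
    for c,u in((ca,ua),(cb,ub)):
        p=c['world_from_camera'][:3,3];d=px2w(c,u,0)[0]-p;d/=np.linalg.norm(d);M=np.eye(3)-np.outer(d,d);A.append(M);b.append(M@p)
    return np.linalg.lstsq(np.vstack(A),np.hstack(b),rcond=None)[0]
def goto(pos,yaw=None):
    """tool-frame offset & rotvec to put TCP at pos, tool down, jaw axis z at yaw deg (mod 180)"""
    o=telemetry.get_obs();M=R.from_euler('xyz',o['tool_rot'],degrees=True).as_matrix()
    z=M[:,2];cur=np.degrees(np.arctan2(z[1],z[0]))
    if yaw is None: yaw=cur
    d=(yaw-cur+90)%180-90;y=np.radians(cur+d)
    zz=np.array([np.cos(y),np.sin(y),0]);xx=np.array([0,0,-1.]);G=np.c_[xx,np.cross(zz,xx),zz]
    rv=R.from_matrix(M.T@G).as_rotvec()
    print('t',round(o['time_s'],2),'tcp',o['tool_pos'].round(4),'yaw',round(cur,2),'q7',o['qpos'][6].round(1),'F',o['force'].round(2),'w',round(o['grip_width'],4))
    if pos is not None: print(' offset',(M.T@(np.array(pos)-o['tool_pos'])).round(4),'ang',rv.round(4))
E
python3 - <<'E'
from h import *
a=cam('scene');b=cam('side')
for n,c,pts in (('scene',a,dict(r1=(349,235),r2=(320,263),r3=(389,257),r4=(358,310),yel=(310,309),blk=(385,222),pur=(427,284),wt=(354,262),cup=(258,290),jar=(331,175),bas=(276,205))),('side',b,dict(r1=(252,278),r2=(215,260),r3=(233,313),r4=(172,292),yel=(170,258),blk=(278,308),pur=(208,348),wt=(219,283),cup=(177,222),jar=(318,250),vase=(307,138),block=(270,163)))):
    for k,v in pts.items(): print(n,k,px2w(c,v,0.0)[0,:2].round(3))
print('knob',tri(a,(276,191),b,(262,202)))
print('masttop',tri(a,(172,149),b,(270,130)))
goto(None)
cv2.imwrite('pics/a.png',cv2.resize(a['pixels'][120:340,130:450,::-1],None,fx=2.5,fy=2.5,interpolation=cv2.INTER_CUBIC))
cv2.imwrite('pics/b.png',cv2.resize(b['pixels'][100:360,90:370,::-1],None,fx=2.2,fy=2.2,interpolation=cv2.INTER_CUBIC))
E
```

```text
scene r1 [0.412 0.226]
scene r2 [0.538 0.226]
scene r3 [0.395 0.343]
scene r4 [0.575 0.373]
scene yel [0.654 0.29 ]
scene blk [0.304 0.271]
scene pur [0.396 0.455]
scene wt [0.473 0.287]
scene cup [0.707 0.166]
scene jar [0.265 0.048]
scene bas [0.477 0.009]
side r1 [0.422 0.22 ]
side r2 [0.547 0.221]
side r3 [0.406 0.339]
side r4 [0.582 0.37 ]
side yel [0.664 0.282]
side blk [0.314 0.267]
side pur [0.405 0.449]
side wt [0.491 0.281]
side cup [0.741 0.157]
side jar [0.307 0.034]
side vase [ 0.595 -0.484]
side block [ 0.641 -0.262]
knob [0.50230166 0.03018571 0.09853817]
masttop [ 0.63227107 -0.24336932  0.15867827]
t 0.25 tcp [ 6.498e-01 -1.000e-04  2.300e-01] yaw 0.0 q7 -3.3 F [ 0.3  -0.77 -0.08] w 0.0868
```

View pics/a.png

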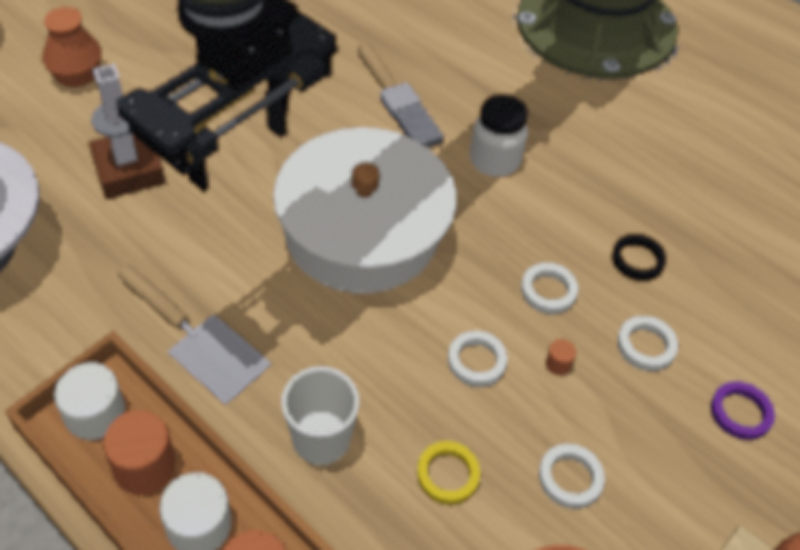

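View pics/b.png

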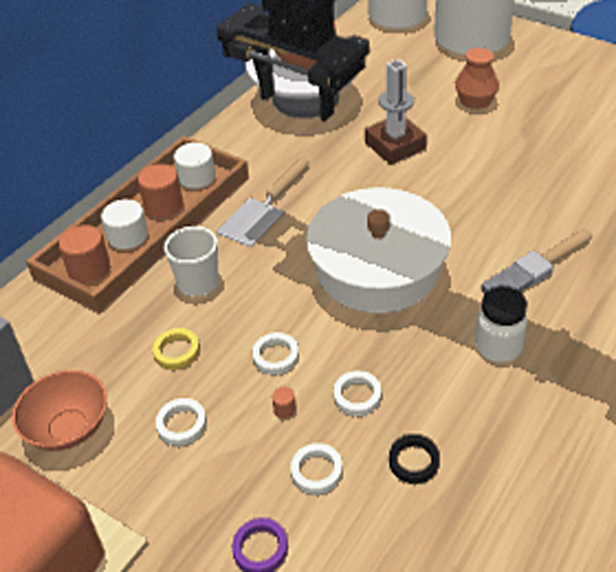

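Run:
```python
from h import *
a=cam('scene');b=cam('side')
# crop->full
fa=lambda u,v:(130+u/2.5,120+v/2.5); fb=lambda u,v:(90+u/2.2,100+v/2.2)
for n,p in dict(tip=fa(430,140),handle_end=fa(362,50),ferr=fa(400,95)).items(): print('brush',n,px2w(a,p,0.01)[0,:2].round(3))
for n,p in dict(tip=fb(490,285),handle_end=fb(588,237)).items(): print('brush side',n,px2w(b,p,0.01)[0,:2].round(3))
print('vase', px2w(a,fa(75,75),0.0)[0,:2],px2w(b,fb(478,105),0)[0,:2])
print('block corners b',[px2w(b,fb(*q),0.03)[0,:2].round(3) for q in((366,137),(398,150),(426,133),(395,118))])
goto((.502,.030,.25),0)
```

```text
brush tip [ 0.341 -0.008]
brush handle_end [ 0.278 -0.185]
brush ferr [ 0.307 -0.089]
brush side tip [ 0.353 -0.024]
brush side handle_end [ 0.27  -0.187]
vase [ 0.57682732 -0.42968526] [ 0.56420067 -0.42322433]
block corners b [array([ 0.666, -0.206]), array([ 0.604, -0.203]), array([ 0.586, -0.266]), array([ 0.652, -0.277])]
t 0.35 tcp [ 0.6499 -0.      0.2303] yaw 0.0 q7 -3.3 F [-0.49  0.98 -0.07] w 0.0872
 offset [-0.0196  0.03   -0.1479] ang [ 0.0001 -0.0004  0.0001]
```

drive_tool(
  offset=[
    [-0.01,0.015,-0.05],
    [-0.02,0.03,-0.1],
    [-0.02,0.03,-0.148],
    [-0.02,0.03,-0.148],
    [-0.02,0.03,-0.148],
  ],
  angular=[
    [0,0,0],
    [0,0,0],
    [0,0,0],
    [0,0,0],
    [0,0,0],
  ],
  fingers=-1,
  squeeze=20,
)

```text
time_s: 0.98
tool_pos: [0.5026, 0.0298, 0.2509]
tool_rot: [-1.4, 89.9, -1.4]
force: [0.3, 0.1, 0.2]
grip_width: 0.087
```

Run:
```python
from h import *
c=cam('wrist');cv2.imwrite('pics/w1.png',c['pixels'][:,:,::-1]);goto(None)
print(w2px(c,[.502,.03,.112]))
```

```text
t 1.02 tcp [0.5029 0.0298 0.2507] yaw -0.02 q7 -6.5 F [-0.11  0.49  0.51] w 0.0867
[[254.60850716 176.44791644]]
```

View pics/w1.png

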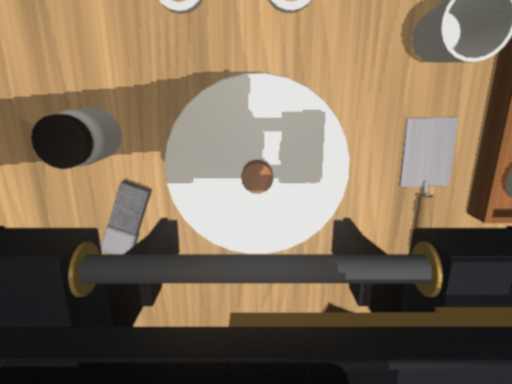

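drive_tool(
  offset=[
    [0.05,0,0.001],
    [0.1,0,0.001],
    [0.14,0,0.001],
    [0.159,0,0.001],
    [0.159,0,0.001],
    [0.159,0,0.001],
  ],
  angular=[
    [0,0,0],
    [0,0,0],
    [0,0,0],
    [0,0,0],
    [0,0,0],
    [0,0,0],
  ],
)

```text
time_s: 1.78
tool_pos: [0.5053, 0.0299, 0.0925]
tool_rot: [8.4, 89.9, 8.3]
force: [-0.3, -0.6, 0.1]
grip_width: 0.0872
```

drive_tool(
  offset=[
    [0,0,0],
    [0,0,0],
    [0,0,0],
    [0,0,0],
    [0,0,0],
    [0,0,0],
  ],
  angular=[
    [0,0,0],
    [0,0,0],
    [0,0,0],
    [0,0,0],
    [0,0,0],
    [0,0,0],
  ],
  fingers=1,
  squeeze=30,
)

```text
time_s: 2.52
tool_pos: [0.5052, 0.0298, 0.0924]
tool_rot: [7.2, 89.9, 7.1]
force: [0.7, -0.2, 0.6]
grip_width: 0.0349
```

drive_tool(
  offset=[
    [-0.01,0,0],
    [-0.03,0,0],
    [-0.05,0,0],
    [-0.05,0,0],
  ],
  angular=[
    [0,0,0],
    [0,0,0],
    [0,0,0],
    [0,0,0],
  ],
)

```text
time_s: 3.02
tool_pos: [0.5061, 0.0299, 0.1439]
tool_rot: [6.0, 89.7, 6.0]
force: [0.1, 0.9, -4.8]
grip_width: 0.0311
```

Run:
```python
from h import *
c=cam('side');cv2.imwrite('pics/s1.png',c['pixels'][:,:,::-1]);goto((.46,-.20,.145),0)
```

```text
t 3.08 tcp [0.5053 0.0299 0.1427] yaw -0.04 q7 -6.9 F [ 0.   -0.08 -3.59] w 0.0313
 offset [-0.0025 -0.2299 -0.0451] ang [-0.0006  0.0028 -0.0003]
```

View pics/s1.png

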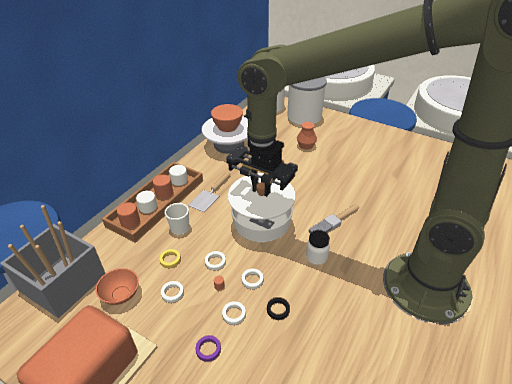

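drive_tool(
  offset=[
    [-0.002,-0.03,-0.006],
    [-0.002,-0.07,-0.014],
    [-0.002,-0.115,-0.022],
    [-0.002,-0.16,-0.031],
    [-0.002,-0.2,-0.04],
    [-0.002,-0.23,-0.045],
    [-0.002,-0.23,-0.045],
    [-0.002,-0.23,-0.045],
  ],
  angular=[
    [0,0,0],
    [0,0,0],
    [0,0,0],
    [0,0,0],
    [0,0.001,0],
    [0,0.003,0],
    [0,0.003,0],
    [0,0.003,0],
  ],
)

```text
time_s: 4.08
tool_pos: [0.4596, -0.1992, 0.1434]
tool_rot: [141.3, 89.9, 141.3]
force: [0.1, 0.6, -3.3]
grip_width: 0.031
```

drive_tool(
  offset=[
    [0.02,0,0],
    [0.045,0,0],
    [0.07,0,0],
    [0.09,0,0],
    [0.1,0,0],
    [0.104,0,0],
    [0.107,0,0],
    [0.109,0,0],
    [0.109,0,0],
  ],
  angular=[
    [0,0,0],
    [0,0,0],
    [0,0,0],
    [0,0,0],
    [0,0,0],
    [0,0,0],
    [0,0,0],
    [0,0,0],
    [0,0,0],
  ],
)

```text
time_s: 5.2
tool_pos: [0.4596, -0.1991, 0.0347]
tool_rot: [135.5, 89.9, 135.5]
force: [0.6, 0.3, -3.5]
grip_width: 0.0312
```

Run:
```python
from h import *
c=cam('scene');cv2.imwrite('pics/s2.png',c['pixels'][:,:,::-1]);goto((.46,-.20,.0325),0)
```

```text
t 5.25 tcp [ 0.4596 -0.1992  0.0348] yaw -0.03 q7 21.8 F [-0.23  0.26 -3.85] w 0.0313
 offset [ 0.0023 -0.0008  0.0004] ang [-0.0005 -0.0014 -0.0014]
```

View pics/s2.png

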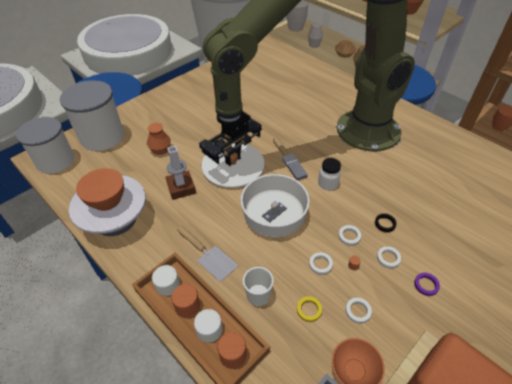

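Lid hangs just above the table (scene px 233,165), force still −3.5 N. Lower the last ~2 mm.

drive_tool(
  offset=[
    [0.001,0,0],
    [0.002,0,0],
    [0.003,0,0],
    [0.003,0,0],
  ],
  angular=[
    [0,0,0],
    [0,0,0],
    [0,0,0],
    [0,0,0],
  ],
)

```text
time_s: 5.75
tool_pos: [0.4597, -0.1993, 0.0341]
tool_rot: [128.6, 89.9, 128.6]
force: [-6.2, 1.8, 14.6]
grip_width: 0.0311
```

Contact. Release and raise.

drive_tool(
  offset=[
    [-0.001,0,0],
    [-0.001,0,0],
    [-0.001,0,0],
    [-0.001,0,0],
  ],
  angular=[
    [0,0,0],
    [0,0,0],
    [0,0,0],
    [0,0,0],
  ],
  fingers=-1,
)

```text
time_s: 6.25
tool_pos: [0.4597, -0.1992, 0.0348]
tool_rot: [131.2, 89.9, 131.2]
force: [0.2, -0.1, -0.0]
grip_width: 0.0632
```

drive_tool(
  offset=[
    [-0.03,0,0],
    [-0.08,0,0],
    [-0.14,0,0],
    [-0.2,0,0],
    [-0.216,0,0],
    [-0.216,0,0],
  ],
  angular=[
    [0,0,0],
    [0,0,0],
    [0,0,0],
    [0,0,0],
    [0,0,0],
    [0,0,0],
  ],
)

```text
time_s: 7.0
tool_pos: [0.4605, -0.1998, 0.2513]
tool_rot: [92.0, 89.9, 91.9]
force: [-0.0, -0.1, 0.1]
grip_width: 0.0872
```

Run:
```python
from h import *
for n in ('wrist','scene'):
    c=cam(n);cv2.imwrite('pics/%s3.png'%n,c['pixels'][:,:,::-1])
goto((.627,-.28,.30),0)
```

```text
t 7.1 tcp [ 0.4591 -0.1992  0.2488] yaw -0.04 q7 20.4 F [-0.76  0.43 -0.71] w 0.0871
 offset [-0.0523 -0.0805  0.1677] ang [-0.0007 -0.0048 -0.0029]
```

View pics/wrist3.png

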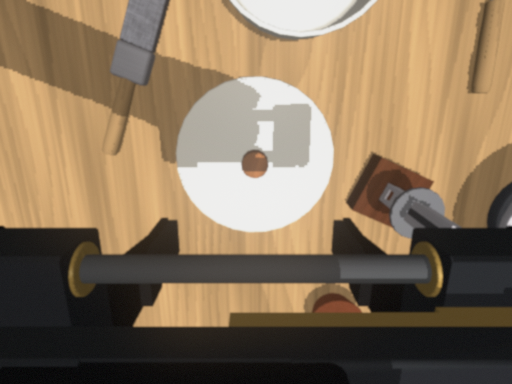

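View pics/scene3.png

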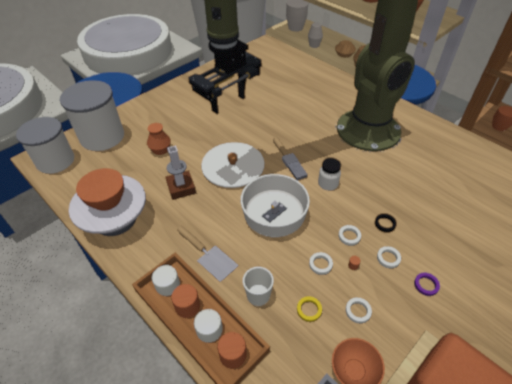

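drive_tool(
  offset=[
    [-0.02,0,0.03],
    [-0.04,-0.02,0.08],
    [-0.05,-0.04,0.13],
    [-0.052,-0.04,0.168],
    [-0.052,-0.04,0.168],
    [-0.052,-0.04,0.168],
  ],
  angular=[
    [0,0,0],
    [0,0,0],
    [0,0,0],
    [0,-0.005,-0.003],
    [0,-0.005,-0.003],
    [0,-0.005,-0.003],
  ],
)

```text
time_s: 7.85
tool_pos: [0.6261, -0.2394, 0.2974]
tool_rot: [170.0, 89.8, 169.9]
force: [-0.6, -0.2, 0.4]
grip_width: 0.0871
```

Run:
```python
from h import *
c=cam('wrist');goto(None)
cv2.imwrite('pics/w4.png',c['pixels'][:,:,::-1])
cv2.imwrite('pics/w4z.png',cv2.resize(c['pixels'][90:260,170:340,::-1],None,fx=3.5,fy=3.5,interpolation=cv2.INTER_CUBIC))
a=cam('scene');b=cam('side')
cv2.imwrite('pics/m4.png',np.hstack([cv2.resize(x[:,:,::-1],(400,500),interpolation=cv2.INTER_CUBIC) for x in (a['pixels'][135:205,150:206],b['pixels'][120:190,242:298])]))
cv2.imwrite('pics/st4.png',np.hstack([cv2.resize(x[:,:,::-1],(400,400),interpolation=cv2.INTER_CUBIC) for x in (a['pixels'][170:240,240:310],b['pixels'][175:245,228:298])]))
```

```text
t 7.9 tcp [ 0.626  -0.2397  0.2984] yaw -0.07 q7 20.2 F [-0.13  0.2  -0.58] w 0.087
```

View pics/w4.png

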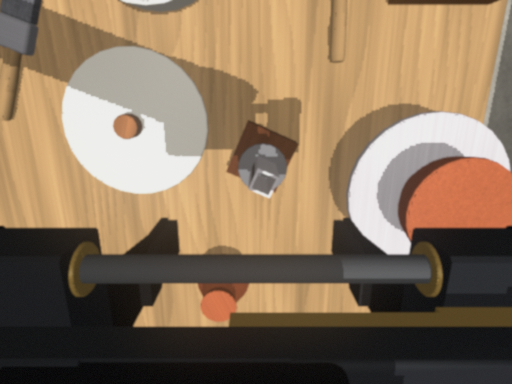

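View pics/m4.png

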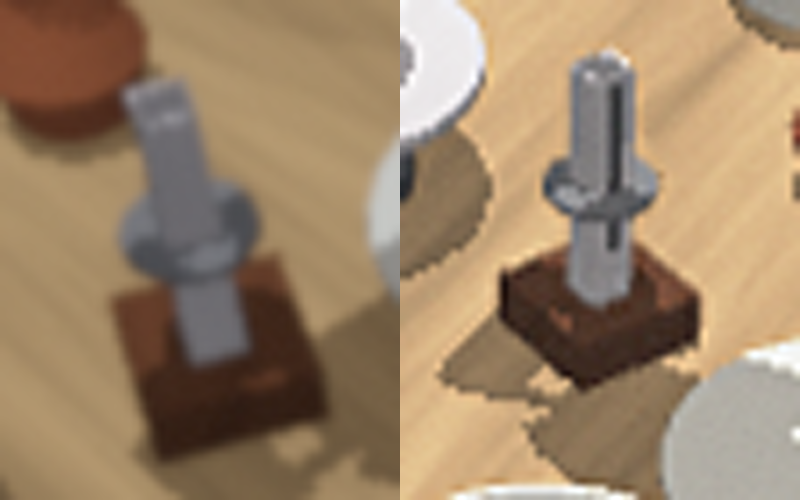

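View pics/st4.png

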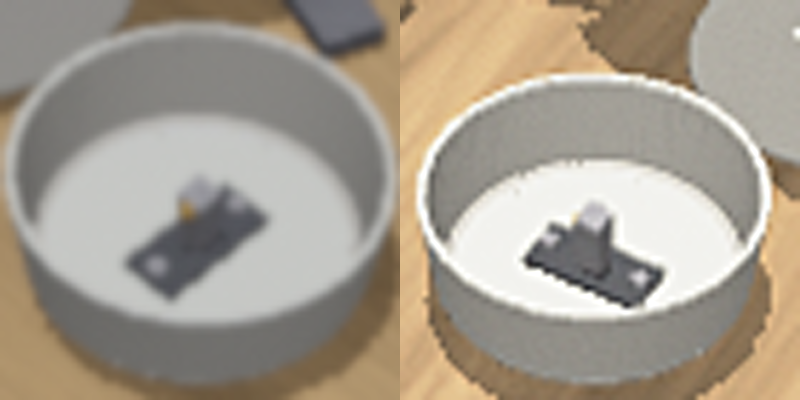

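View pics/w4z.png

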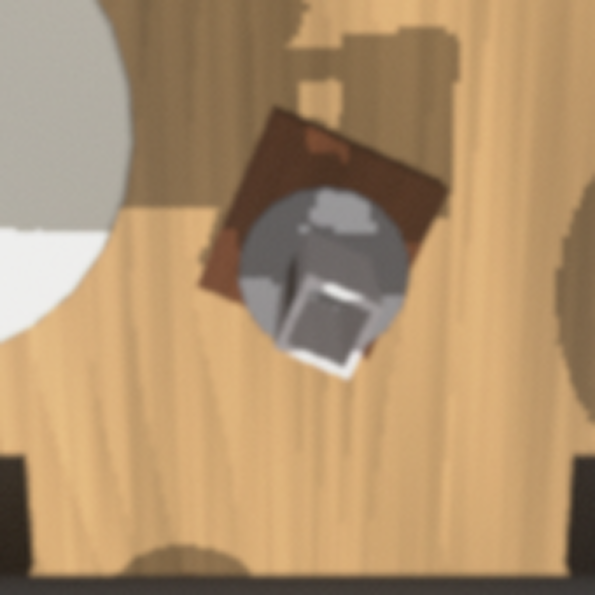

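Run:
```python
from h import *
c=cam('wrist')
q=np.array([(310,275),(378,308),(350,378),(280,345)])/3.5+[170,90]
P=px2w(c,q,.160);print(P[:,:2].round(4),P.mean(0));
for i in range(4):
    e=P[(i+1)%4]-P[i];print(np.hypot(*e[:2]).round(4),np.degrees(np.arctan2(e[1],e[0])).round(1)%90)
q=np.array([(275,107),(447,187),(200,287)])/3.5+[170,90]
P=px2w(c,q,.03);print(P[:,:2].round(4),(P[1]+P[2])/2)
for i,j in((0,1),(0,2)):
    e=P[j]-P[i];print(np.hypot(*e[:2]).round(4),np.degrees(np.arctan2(e[1],e[0])).round(1)%90)
```

```text
[[ 0.6292 -0.232 ]
 [ 0.6481 -0.2414]
 [ 0.6406 -0.2619]
 [ 0.6208 -0.2521]] [ 0.63465483 -0.24687442  0.16      ]
0.0211 63.6
0.0218 69.8
0.022 63.69999999999999
0.0218 67.4
[[ 0.617  -0.1962]
 [ 0.6836 -0.2267]
 [ 0.5867 -0.2666]] [ 0.63513954 -0.24667324  0.03      ]
0.0733 65.4
0.0767 66.7
```

Run:
```python
from h import *
a=cam('scene');b=cam('side')
s=70/400
A=np.array([(147,278),(245,205)])*s+[240,170]; B=np.array([(538,250),(652,290)]);B=(B-[400,0])*s+[228,175]
for c,p in((a,A),(b,B)):
    P=px2w(c,p,.014);e=P[1]-P[0];print(P[:,:2].round(3),P.mean(0),np.hypot(*e[:2]),np.degrees(np.arctan2(e[1],e[0])))
goto((.635,-.2467,.25),-24);goto((.635,-.2467,.25),66)
```

```text
[[0.542 0.031]
 [0.474 0.033]] [0.50768014 0.03207502 0.014     ] 0.0682040889229519 177.8439829603241
[[0.536 0.035]
 [0.467 0.029]] [0.50127514 0.03177079 0.014     ] 0.06935979659605451 -175.38147705701792
t 8.15 tcp [ 0.6268 -0.2397  0.3005] yaw -0.06 q7 20.2 F [-0.12  0.32 -0.22] w 0.0868
 offset [ 0.0505 -0.007   0.0082] ang [4.178e-01 1.000e-03 2.000e-04]
t 8.15 tcp [ 0.6268 -0.2397  0.3005] yaw -0.06 q7 20.2 F [-0.12  0.32 -0.22] w 0.0868
 offset [ 0.0505 -0.007   0.0082] ang [-1.153e+00  6.000e-04  9.000e-04]
```

drive_tool(
  offset=[
    [0.02,-0.004,0.004],
    [0.04,-0.007,0.008],
    [0.05,-0.007,0.008],
    [0.05,-0.007,0.008],
    [0.05,-0.007,0.008],
  ],
  angular=[
    [0.16,0,0],
    [0.32,0,0],
    [0.418,0,0],
    [0.418,0.001,0],
    [0.418,0.001,0],
  ],
)

```text
time_s: 8.78
tool_pos: [0.6349, -0.2467, 0.2514]
tool_rot: [3.0, 89.9, -20.9]
force: [0.9, -0.7, 1.3]
grip_width: 0.0869
```

Run:
```python
from h import *
c=cam('wrist');goto((.635,-.2467,.114),-24)
z=4;u0,v0=185,110
cv2.imwrite('pics/w5z.png',cv2.resize(c['pixels'][v0:v0+140,u0:u0+150,::-1],None,fx=z,fy=z,interpolation=cv2.INTER_CUBIC))
print(w2px(c,(.635,-.2467,.16)))
```

```text
t 8.82 tcp [ 0.635  -0.2467  0.2515] yaw -23.93 q7 -2.3 F [-0.07  0.28  0.17] w 0.087
 offset [ 0.1375  0.     -0.0003] ang [ 0.0012  0.0015 -0.0001]
[[254.85140802 190.78741381]]
```

View pics/w5z.png

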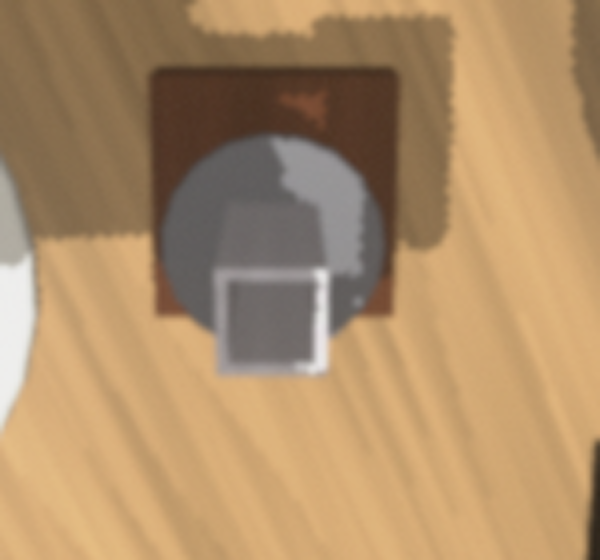

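drive_tool(
  offset=[
    [0.05,0,-0.001],
    [0.1,0,-0.001],
    [0.125,0,-0.001],
    [0.1375,0,-0.001],
    [0.1375,0,-0.001],
    [0.1375,0,-0.001],
  ],
  angular=[
    [0,0,0],
    [0,0,0],
    [0,0,0],
    [0,0,0],
    [0,0,0],
    [0,0,0],
  ],
)

```text
time_s: 9.57
tool_pos: [0.6354, -0.2469, 0.116]
tool_rot: [5.3, 89.7, -18.7]
force: [-0.2, -0.9, 0.0]
grip_width: 0.0868
```

drive_tool(
  offset=[
    [0,0,0],
    [0,0,0],
    [0,0,0],
    [0,0,0],
    [0,0,0],
    [0,0,0],
    [0,0,0],
  ],
  angular=[
    [0,0,0],
    [0,0,0],
    [0,0,0],
    [0,0,0],
    [0,0,0],
    [0,0,0],
    [0,0,0],
  ],
  fingers=1,
  squeeze=40,
)

```text
time_s: 10.45
tool_pos: [0.6354, -0.2469, 0.1159]
tool_rot: [5.2, 89.7, -18.7]
force: [-0.1, 0.3, -0.4]
grip_width: 0.025
```

drive_tool(
  offset=[
    [-0.03,0,0],
    [-0.06,0,0],
    [-0.1,0,0],
    [-0.14,0,0],
    [-0.16,0,0],
    [-0.16,0,0],
  ],
  angular=[
    [0,0,0],
    [0,0,0],
    [0,0,0],
    [0,0,0],
    [0,0,0],
    [0,0,0],
  ],
)

```text
time_s: 11.2
tool_pos: [0.6352, -0.247, 0.2769]
tool_rot: [5.0, 89.6, -18.9]
force: [-0.3, 0.1, -2.2]
grip_width: 0.0232
```

Run:
```python
from h import *
goto((.504,.031,.27),0)
```

```text
t 11.2 tcp [ 0.6352 -0.247   0.2769] yaw -23.93 q7 -2.4 F [-0.34  0.12 -2.17] w 0.0232
 offset [ 0.0055  0.2008 -0.2327] ang [-0.4177  0.0066  0.0008]
```

Run:
```python
from h import *
goto((.504,-.06,.28),0)
```

```text
t 11.2 tcp [ 0.6352 -0.247   0.2769] yaw -23.93 q7 -2.4 F [-0.34  0.12 -2.17] w 0.0232
 offset [-0.0043  0.1177 -0.1957] ang [-0.4177  0.0066  0.0008]
```

drive_tool(
  offset=[
    [-0.001,0.025,-0.04],
    [-0.002,0.05,-0.085],
    [-0.003,0.08,-0.135],
    [-0.004,0.11,-0.18],
    [-0.004,0.118,-0.196],
    [-0.004,0.118,-0.196],
    [-0.004,0.118,-0.196],
  ],
  angular=[
    [-0.09,0,0],
    [-0.18,0.002,0],
    [-0.28,0.004,0],
    [-0.38,0.006,0],
    [-0.418,0.007,0],
    [-0.418,0.007,0],
    [-0.418,0.007,0],
  ],
)

```text
time_s: 12.08
tool_pos: [0.5042, -0.0614, 0.2789]
tool_rot: [-133.4, 89.9, -133.5]
force: [0.2, -0.8, -0.5]
grip_width: 0.0227
```

Run:
```python
from h import *
c=cam('wrist');goto((.504,.031,.28),0)
cv2.imwrite('pics/w6.png',c['pixels'][:,:,::-1])
u0,v0=160,0
cv2.imwrite('pics/w6z.png',cv2.resize(c['pixels'][v0:v0+190,u0:u0+190,::-1],None,fx=3,fy=3,interpolation=cv2.INTER_CUBIC))
```

```text
t 12.12 tcp [ 0.5043 -0.0614  0.279 ] yaw -0.17 q7 3.7 F [-0.15 -0.85 -0.62] w 0.0227
 offset [-0.0011  0.0924 -0.0006] ang [-0.0029 -0.0014  0.0013]
```

View pics/w6.png

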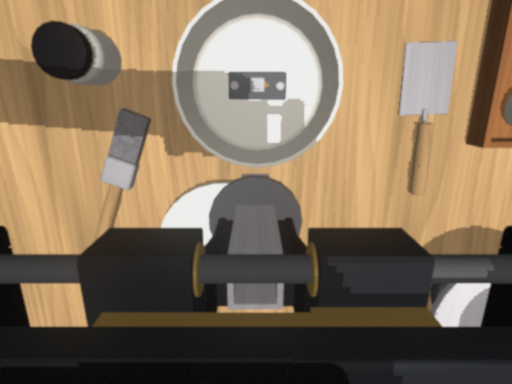

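View pics/w6z.png

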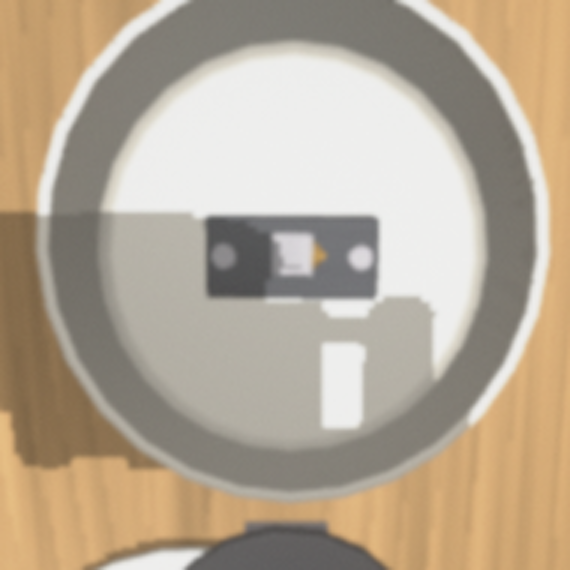

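Run:
```python
from h import *
c=cam('wrist')
q=np.array([(207,215),(378,216),(378,298),(206,297)])/3+[160,0]
P=px2w(c,q,.014);print(P[:,:2].round(4),P.mean(0))
for i in range(4):
    e=P[(i+1)%4]-P[i];print(np.hypot(*e[:2]).round(4),(np.degrees(np.arctan2(e[1],e[0]))).round(1))
# tip square top z=.056
P=px2w(c,np.array([(293,254)])/3+[160,0],.056);print('stub top',P)
P=px2w(c,np.array([(38,245),(548,245)])/3+[160,0],.07);print('rim',P, P.mean(0))
# rim pixel fit
a=cam('scene')
# mast collar top/centre check from wrist: collar at foot+.079
print(w2px(c,[.5043,-.0614,.279-.101+.079]))
goto((P.mean(0)[0],.031,.18),0)
```

```text
[[0.4709 0.043 ]
 [0.5429 0.0424]
 [0.5438 0.0091]
 [0.4696 0.0097]] [0.50678803 0.02602748 0.014     ]
0.072 -0.5
0.0333 -88.6
0.0742 179.5
0.0333 87.8
stub top [[0.50685811 0.02588051 0.056     ]]
rim [[0.41287763 0.02880544 0.07      ]
 [0.60057144 0.02835856 0.07      ]] [0.50672453 0.028582   0.07      ]
[[255.4436783  224.08013773]]
t 12.22 tcp [ 0.5043 -0.061   0.2792] yaw -0.14 q7 3.7 F [ 0.85  0.22 -1.03] w 0.023
 offset [0.0991 0.0921 0.0023] ang [-0.0024 -0.0013  0.0009]
```

```bash
cat >> h.py <<'E'
def circfit(c,xy0,z,r,rng=.008,lo=0,hi=360,n=240):
    g=cv2.GaussianBlur(cv2.cvtColor(c['pixels'],cv2.COLOR_RGB2GRAY).astype(np.float32),(0,0),0.8)
    t=np.radians(np.linspace(lo,hi,n,endpoint=False));best=None
    def samp(x,y,rr):
        p=w2px(c,np.c_[x+rr*np.cos(t),y+rr*np.sin(t),np.full(n,z)]).astype(np.float32)
        return cv2.remap(g,p[:,0:1],p[:,1:2],cv2.INTER_LINEAR,borderMode=cv2.BORDER_REPLICATE)[:,0]
    for s in (.002,.0005):
        C=[(abs(np.clip(samp(x,y,r-.0015)-samp(x,y,r+.0015),-40,40)).mean(),x,y) for x in np.arange(xy0[0]-rng,xy0[0]+rng+1e-9,s) for y in np.arange(xy0[1]-rng,xy0[1]+rng+1e-9,s)]
        best=max(C);xy0=best[1:];rng=.0025
    return np.round(best,4)
E
python3 - <<'E'
from h import *
cs={n:cam(n) for n in('scene','side','wrist')}
for n,c in cs.items(): print(n,circfit(c,(.506,.029),.07,.095),circfit(c,(.506,.029),.07,.090))
for n,(u,v) in dict(scene=(262,188),side=(240,200)).items():
    cv2.imwrite(f'pics/{n}6z.png',cv2.resize(cs[n]['pixels'][v:v+40,u:u+40,::-1],None,fx=12,fy=12,interpolation=cv2.INTER_CUBIC))
E
python3 -c "
import cv2,numpy as np
cv2.imwrite('pics/z6.png',np.hstack([cv2.resize(cv2.imread('pics/%s6z.png'%n),(400,400)) for n in('scene','side')]))"
```

```text
scene [16.9392  0.506   0.0295] [15.0463  0.511   0.0315]
side [18.7934  0.5015  0.0255] [22.3738  0.5035  0.031 ]
wrist [24.6034  0.506   0.0265] [3.37651e+01 5.06000e-01 2.70000e-02]
```

View pics/z6.png

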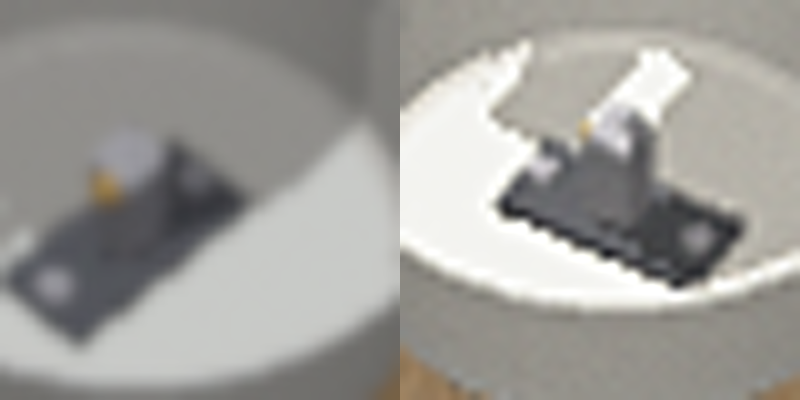

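Run:
```python
from h import *
a=cam('scene');b=cam('side')
print(tri(a,(275,202.8),b,(261.5,212.8)))
goto((.506,.028,.19),0)
```

```text
[0.50455406 0.02992101 0.0515243 ]
t 12.47 tcp [ 0.5041 -0.0599  0.2796] yaw -0.01 q7 3.7 F [ 0.07  0.19 -1.5 ] w 0.0229
 offset [0.0895 0.088  0.002 ] ang [-0.0003 -0.0007  0.0007]
```

drive_tool(
  offset=[
    [0,0.04,0.001],
    [0,0.08,0.002],
    [0.03,0.088,0.002],
    [0.07,0.088,0.002],
    [0.0895,0.088,0.002],
    [0.0895,0.088,0.002],
    [0.0895,0.088,0.002],
  ],
  angular=[
    [0,0,0],
    [0,0,0],
    [0,0,0],
    [0,0,0],
    [0,0,0],
    [0,0,0],
    [0,0,0],
  ],
)

```text
time_s: 13.35
tool_pos: [0.5068, 0.028, 0.1912]
tool_rot: [-28.4, 89.9, -28.5]
force: [-0.6, -0.0, -0.6]
grip_width: 0.0228
```

Run:
```python
from h import *
cs={n:cam(n) for n in('scene','side')}
L=[]
for n,(u,v) in dict(scene=(245,160),side=(225,165)).items():
    L.append(cv2.resize(cs[n]['pixels'][v:v+60,u:u+60,::-1],(400,400),interpolation=cv2.INTER_CUBIC))
cv2.imwrite('pics/z7.png',np.hstack(L));goto(None)
```

```text
t 13.45 tcp [0.507  0.0281 0.1915] yaw -0.03 q7 -6.4 F [-0.74 -0.2  -0.41] w 0.0228
```

View pics/z7.png

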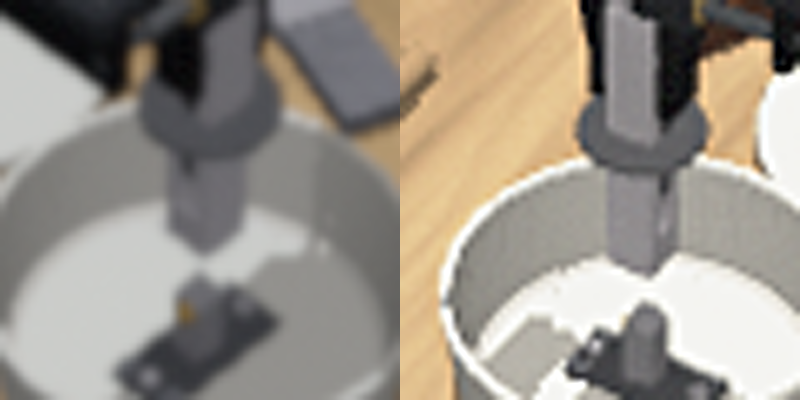

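drive_tool(
  offset=[
    [0.015,0,0],
    [0.025,0,0],
    [0.032,0,0],
    [0.037,0,0],
    [0.042,0,0],
    [0.042,0,0],
  ],
  angular=[
    [0,0,0],
    [0,0,0],
    [0,0,0],
    [0,0,0],
    [0,0,0],
    [0,0,0],
  ],
)

```text
time_s: 14.2
tool_pos: [0.5071, 0.0273, 0.1492]
tool_rot: [-40.2, 89.9, -40.2]
force: [1.0, -1.3, -3.0]
grip_width: 0.0226
```

```bash
cat > z.py <<'E'
from h import *
import sys
cs={n:cam(n) for n in('scene','side')}
L=[]
for n,(u,v) in dict(scene=(245,160),side=(225,165)).items():
    L.append(cv2.resize(cs[n]['pixels'][v:v+60,u:u+60,::-1],(400,400),interpolation=cv2.INTER_CUBIC))
cv2.imwrite('pics/%s.png'%sys.argv[1],np.hstack(L));goto(None)
E
python3 z.py z8
```

```text
t 14.3 tcp [0.5071 0.0273 0.1494] yaw -0.05 q7 -6.5 F [ 0.76 -2.58 -2.26] w 0.0229
```

View pics/z8.png

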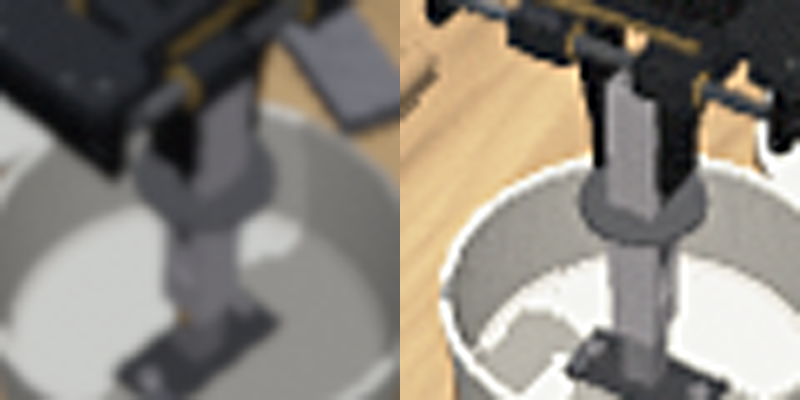

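drive_tool(
  offset=[
    [0.003,-0.0008,0],
    [0.007,-0.0008,0],
    [0.012,-0.0008,0],
    [0.016,-0.0008,0],
    [0.016,-0.0008,0],
  ],
  angular=[
    [0,0,0],
    [0,0,0],
    [0,0,0],
    [0,0,0],
    [0,0,0],
  ],
)

```text
time_s: 14.92
tool_pos: [0.5074, 0.0269, 0.1327]
tool_rot: [-18.2, 89.9, -18.2]
force: [2.3, 0.3, -2.6]
grip_width: 0.0229
```

drive_tool(
  offset=[
    [0.004,0,0],
    [0.009,0,0],
    [0.014,0,0],
    [0.019,0,0],
    [0.02,0,0],
    [0.02,0,0],
  ],
  angular=[
    [0,0,0],
    [0,0,0],
    [0,0,0],
    [0,0,0],
    [0,0,0],
    [0,0,0],
  ],
)

```text
time_s: 15.68
tool_pos: [0.5071, 0.0269, 0.1163]
tool_rot: [-33.1, 89.9, -33.1]
force: [-8.9, -1.0, 24.7]
grip_width: 0.0224
```

```bash
python3 z.py z9
```

```text
t 15.78 tcp [0.5071 0.0269 0.1163] yaw -0.04 q7 -6.5 F [-8.89 -0.84 25.05] w 0.0229
```

View pics/z9.png

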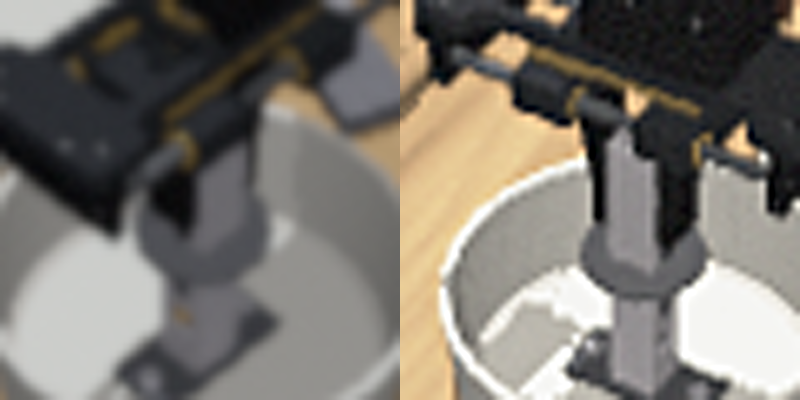

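drive_tool(
  offset=[
    [0,0,0],
    [0,0,0],
    [0,0,0],
    [0,0,0],
  ],
  angular=[
    [0,0,0],
    [0,0,0],
    [0,0,0],
    [0,0,0],
  ],
  fingers=-1,
)

```text
time_s: 16.27
tool_pos: [0.5068, 0.0268, 0.1157]
tool_rot: [-62.5, 89.9, -62.5]
force: [-0.6, 0.1, 0.2]
grip_width: 0.055
```

drive_tool(
  offset=[
    [-0.02,0,0],
    [-0.06,0,0],
    [-0.11,0,0],
    [-0.15,0,0],
    [-0.17,0,0],
    [-0.17,0,0],
  ],
  angular=[
    [0,0,0],
    [0,0,0],
    [0,0,0],
    [0,0,0],
    [0,0,0],
    [0,0,0],
  ],
)

```text
time_s: 17.02
tool_pos: [0.5076, 0.0271, 0.287]
tool_rot: [-11.6, 89.8, -11.7]
force: [-1.4, -0.5, 0.5]
grip_width: 0.0869
```

```bash
python3 z.py z10
python3 - <<'E'
from h import *
c=cam('wrist');cv2.imwrite('pics/w10.png',c['pixels'][:,:,::-1])
print(w2px(c,(.507,.027,.159)))
E
```

```text
t 17.12 tcp [0.5063 0.0269 0.2845] yaw -0.04 q7 -6.1 F [-0.67 -0.26 -0.59] w 0.0869
[[256.29968185 179.99382524]]
```

View pics/z10.png

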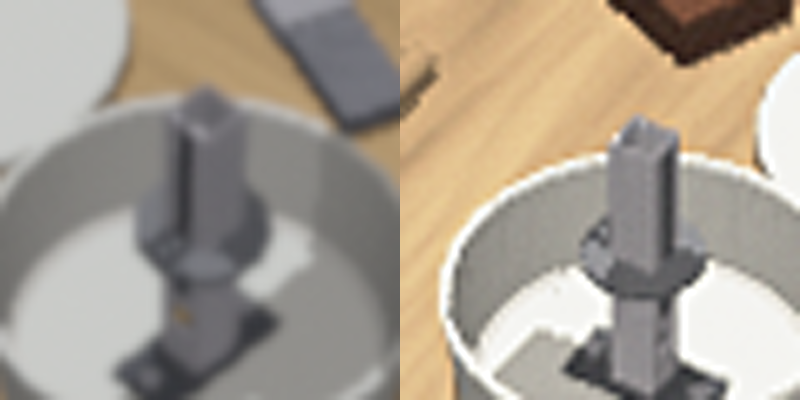

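View pics/w10.png

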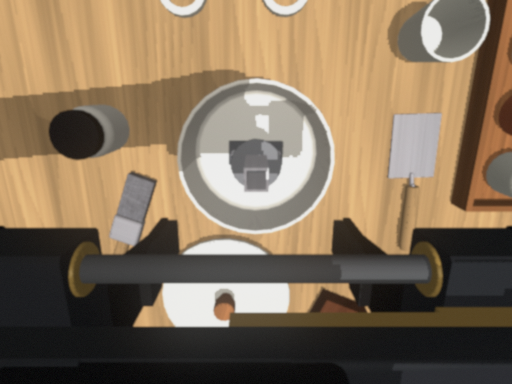

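Run:
```python
from h import *
goto((.48,.22,.285),0)
```

```text
t 17.18 tcp [0.506  0.0269 0.284 ] yaw -0.05 q7 -6.1 F [-0.18  0.3  -0.6 ] w 0.0871
 offset [-0.0012  0.1931 -0.0261] ang [-0.0008 -0.0021  0.0013]
```

drive_tool(
  offset=[
    [0,0.04,-0.005],
    [0,0.1,-0.015],
    [0,0.15,-0.02],
    [0,0.193,-0.026],
    [0,0.193,-0.026],
    [0,0.193,-0.026],
  ],
  angular=[
    [0,0,0],
    [0,0,0],
    [0,0,0],
    [0,0,0],
    [0,0,0],
    [0,0,0],
  ],
)

```text
time_s: 17.92
tool_pos: [0.4799, 0.219, 0.2825]
tool_rot: [-144.8, 89.7, -144.8]
force: [1.0, 0.3, 0.5]
grip_width: 0.0869
```

```bash
cat > rings.py <<'E'
from h import *
import sys
c=cam('wrist');cv2.imwrite('pics/%s.png'%sys.argv[1],c['pixels'][:,:,::-1]);goto(None)
cs={'wrist':c,'scene':cam('scene'),'side':cam('side')}
for g in eval(sys.argv[2]):
    for n,k in cs.items(): print(g,n,circfit(k,g,.015,.030,rng=.012),circfit(k,g,.015,.0205,rng=.012))
E
python3 rings.py w11 "[(.417,.223),(.543,.223),(.40,.341),(.578,.372)]"
```

```text
t 17.98 tcp [0.4803 0.2184 0.2828] yaw -0.14 q7 -28.1 F [ 0.88  0.08 -0.45] w 0.0871
(0.417, 0.223) wrist [36.2886  0.4175  0.2265] [39.5852  0.4175  0.227 ]
(0.417, 0.223) scene [13.6106  0.4175  0.229 ] [15.5875  0.4175  0.2295]
(0.417, 0.223) side [20.1968  0.4175  0.2265] [28.714   0.4175  0.227 ]
(0.543, 0.223) wrist [33.1635  0.542   0.2275] [37.0004  0.5415  0.228 ]
(0.543, 0.223) scene [17.5993  0.542   0.2295] [18.5293  0.542   0.229 ]
(0.543, 0.223) side [19.1611  0.542   0.2265] [27.237   0.542   0.2275]
(0.4, 0.341) wrist [36.9484  0.402   0.3415] [34.8492  0.402   0.342 ]
(0.4, 0.341) scene [19.5795  0.402   0.344 ] [17.4297  0.4025  0.344 ]
(0.4, 0.341) side [35.0073  0.402   0.342 ] [30.0585  0.4025  0.342 ]
(0.578, 0.372) wrist [12.3651  0.591   0.3865] [18.377   0.5925  0.384 ]
(0.578, 0.372) scene [6.8832 0.5925 0.3865] [8.1227 0.5925 0.3865]
(0.578, 0.372) side [12.3976  0.5925  0.385 ] [15.4201  0.5925  0.3865]
```

View pics/w11.png

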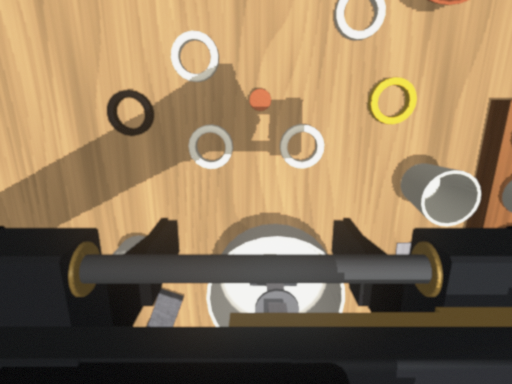

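Run:
```python
from h import *
c=cam('wrist')
cv2.imwrite('pics/w11z.png',cv2.resize(c['pixels'][0:180,90:430,::-1],None,fx=2.3,fy=2.3,interpolation=cv2.INTER_CUBIC))
goto((.542,.2277,.12),0)
for n in('wrist','scene','side'): print(circfit(cam(n),(.59,.386),.015,.03,rng=.02))
```

```text
t 18.12 tcp [0.4805 0.2185 0.2836] yaw -0.18 q7 -28.1 F [-0.45 -0.3   0.04] w 0.0875
 offset [0.1634 0.0096 0.0618] ang [-0.0031 -0.0024  0.0017]
[29.9682  0.606   0.3915]
[24.0893  0.606   0.393 ]
[30.3323  0.606   0.3915]
```

View pics/w11z.png

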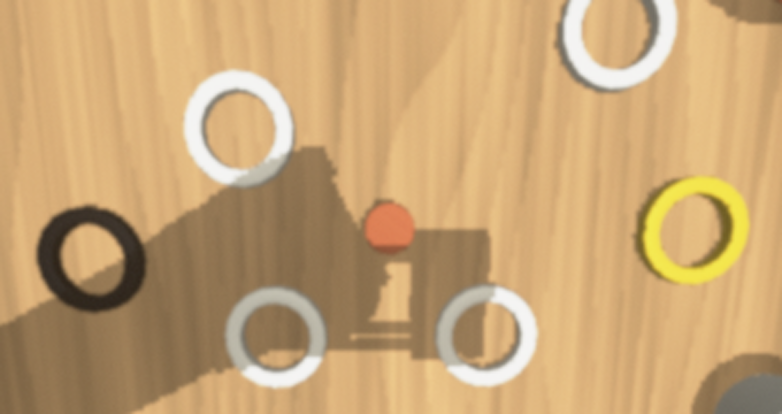

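drive_tool(
  offset=[
    [0.05,0.005,0.03],
    [0.1,0.01,0.062],
    [0.14,0.01,0.062],
    [0.163,0.01,0.062],
    [0.163,0.01,0.062],
  ],
  angular=[
    [0,0,0],
    [-0.002,-0.002,0.001],
    [-0.003,-0.002,0.002],
    [-0.003,-0.002,0.002],
    [-0.003,-0.002,0.002],
  ],
)

```text
time_s: 18.9
tool_pos: [0.5407, 0.2279, 0.1186]
tool_rot: [-166.8, 89.8, -166.8]
force: [-0.3, -0.6, 0.3]
grip_width: 0.0875
```

Run:
```python
from h import *
c=cam('wrist');goto((.542,.2277,.012),0);print(circfit(c,(.542,.228),.015,.03,lo=20,hi=160),circfit(c,(.542,.228),.015,.0205))
cv2.imwrite('pics/w12.png',c['pixels'][:,:,::-1])
```

```text
t 18.95 tcp [0.5419 0.2285 0.1205] yaw 0.03 q7 -28.4 F [-0.19 -0.5   0.77] w 0.0868
 offset [ 0.1085 -0.0009  0.0002] ang [ 0.0005 -0.0011 -0.0003]
[40.      0.5425  0.2265] [39.7501  0.542   0.2285]
```

View pics/w12.png

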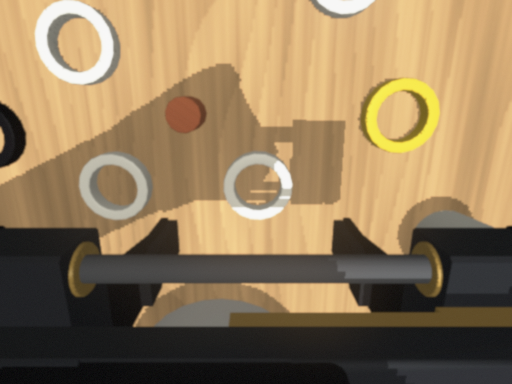

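drive_tool(
  offset=[
    [0.05,0,0],
    [0.085,-0.0005,0],
    [0.1,-0.0005,0],
    [0.1085,-0.0005,0],
    [0.1085,-0.0005,0],
    [0.1085,-0.0005,0],
  ],
  angular=[
    [0,0,0],
    [0,0,0],
    [0,0,0],
    [0,0,0],
    [0,0,0],
    [0,0,0],
  ],
)

```text
time_s: 19.7
tool_pos: [0.5429, 0.2286, 0.0135]
tool_rot: [44.2, 89.9, 44.2]
force: [-0.3, -0.6, -0.1]
grip_width: 0.0871
```

drive_tool(
  offset=[
    [0,0,0],
    [0,0,0],
    [0,0,0],
    [0,0,0],
    [0,0,0],
  ],
  angular=[
    [0,0,0],
    [0,0,0],
    [0,0,0],
    [0,0,0],
    [0,0,0],
  ],
  fingers=1,
  squeeze=15,
)

```text
time_s: 20.32
tool_pos: [0.5429, 0.2286, 0.0136]
tool_rot: [44.5, 89.9, 44.5]
force: [-0.1, 0.2, 2.1]
grip_width: 0.0599
```

drive_tool(
  offset=[
    [-0.02,0,0],
    [-0.06,0,0],
    [-0.11,0,0],
    [-0.16,0,0],
    [-0.19,0,0],
    [-0.19,0,0],
  ],
  angular=[
    [0,0,0],
    [0,0,0],
    [0,0,0],
    [0,0,0],
    [0,0,0],
    [0,0,0],
  ],
)

```text
time_s: 21.08
tool_pos: [0.5444, 0.2293, 0.208]
tool_rot: [26.2, 89.5, 26.3]
force: [-0.0, 0.5, -0.9]
grip_width: 0.0596
```

Run:
```python
from h import *
c=cam('wrist');goto((.507,.027,.20),0)
cv2.imwrite('pics/w13.png',c['pixels'][:,:,::-1])
```

```text
t 21.12 tcp [0.5432 0.2287 0.2055] yaw 0.03 q7 -27.6 F [ 0.24 -0.23 -1.43] w 0.0597
 offset [ 0.0048 -0.2017 -0.0363] ang [ 0.0006  0.0043 -0.0024]
```

View pics/w13.png

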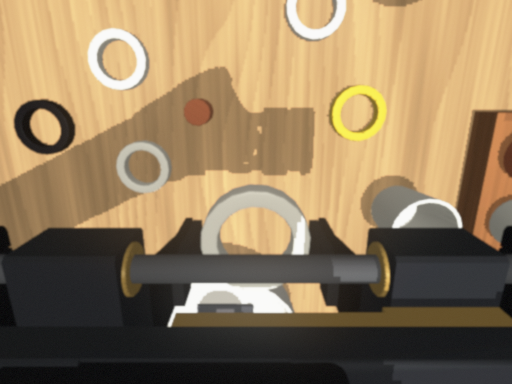

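drive_tool(
  offset=[
    [0,-0.04,-0.008],
    [0.002,-0.09,-0.016],
    [0.004,-0.14,-0.026],
    [0.004,-0.18,-0.033],
    [0.004,-0.202,-0.0365],
    [0.004,-0.202,-0.0365],
    [0.004,-0.202,-0.0365],
  ],
  angular=[
    [0,0,0],
    [0,0.002,0],
    [0,0.004,-0.002],
    [0,0.004,-0.002],
    [0,0.004,-0.002],
    [0,0.004,-0.002],
    [0,0.004,-0.002],
  ],
)

```text
time_s: 22.0
tool_pos: [0.5065, 0.0281, 0.2001]
tool_rot: [132.9, 89.9, 133.0]
force: [-0.4, -0.3, -1.0]
grip_width: 0.06
```

```bash
cat > over.py <<'E'
from h import *
import sys
c=cam('wrist');o=telemetry.get_obs();z=o['tool_pos'][2]+.0015;goto((.507,.027,float(sys.argv[2])),0)
for r,lo,hi in((.0205,10,170),(.030,30,150)): print('ring',circfit(c,o['tool_pos'][:2],z,r,lo=lo,hi=hi))
cv2.imwrite('pics/%s.png'%sys.argv[1],cv2.resize(c['pixels'][130:290,170:340,::-1],None,fx=3.5,fy=3.5,interpolation=cv2.INTER_CUBIC))
E
python3 over.py w14 .125; python3 z.py z14
```

```text
t 22.05 tcp [0.5066 0.0284 0.2003] yaw 0.16 q7 -6.2 F [ 0.74  0.27 -0.58] w 0.0598
 offset [ 0.0753 -0.0015  0.0004] ang [ 0.0028 -0.0007 -0.001 ]
ring [3.63688e+01 5.06100e-01 2.74000e-02]
ring [3.8139e+01 5.0610e-01 2.7900e-02]
t 22.15 tcp [0.5068 0.0282 0.2005] yaw 0.17 q7 -6.2 F [ 0.36  0.01 -0.2 ] w 0.0596
```

View pics/w14.png

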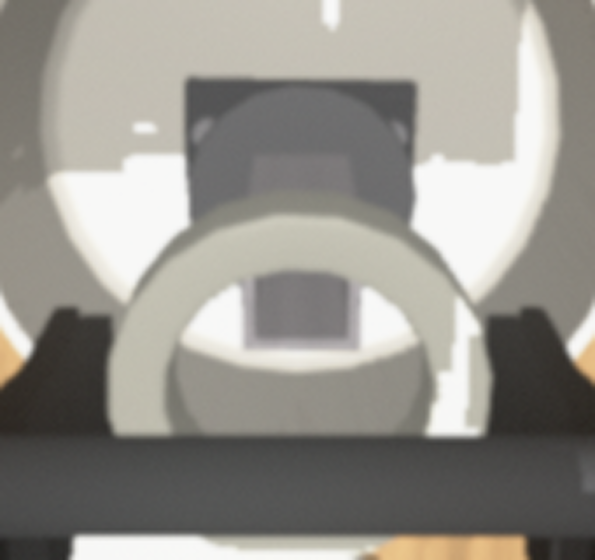

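View pics/z14.png

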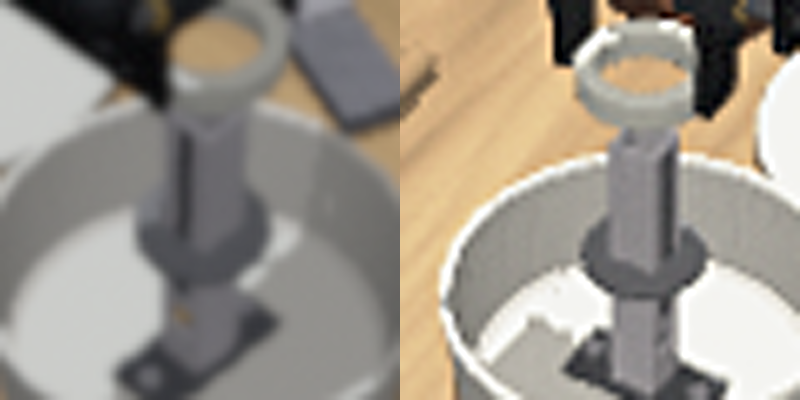

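Run:
```python
from h import *
a=cam('scene');b=cam('side')
s=400/60
for z in (.05,.093,.159,.2): print(z,(w2px(a,(.507,.027,z))-[245,160])*s,(w2px(b,(.507,.027,z))-[225,165])*s+[400,0])
o=telemetry.get_obs();print(o['tool_pos'])
for n,c in(('a',a),('b',b)):
  for r in(.03,.0205): print(n,circfit(c,(.507,.028),.2025,r))
  print(n,'collar',circfit(c,(.507,.028),.093,.029))
```

```text
0.05 [[190.56060896 286.48988496]] [[641.66112215 315.81913347]]
0.093 [[192.98530799 218.53010434]] [[641.73952771 247.32895791]]
0.159 [[197.00377439 105.90000362]] [[641.86734258 135.6779095 ]]
0.2 [[199.70159147  30.28523448]] [[641.95169749  61.99074711]]
[0.50689473 0.02775802 0.2007079 ]
a [12.7124  0.506   0.029 ]
a [14.1331  0.5015  0.0385]
a collar [18.8618  0.5075  0.031 ]
b [24.037   0.51    0.0285]
b [2.14775e+01 5.08000e-01 1.75000e-02]
b collar [24.1174  0.5055  0.031 ]
```

drive_tool(
  offset=[
    [0.01,-0.001,0],
    [0.022,-0.0013,0],
    [0.022,-0.0013,0],
    [0.022,-0.0013,0],
  ],
  angular=[
    [0,0,0],
    [0.003,0,0],
    [0.003,0,0],
    [0.003,0,0],
  ],
)

```text
time_s: 22.75
tool_pos: [0.5068, 0.0264, 0.1786]
tool_rot: [112.5, 90.0, 112.4]
force: [-0.0, -0.3, -0.5]
grip_width: 0.0596
```

```bash
sed -i 's/dict(scene=(245,160),side=(225,165))/dict(scene=(245,145),side=(225,150))/' z.py; python3 over.py w15 .125; python3 z.py z15
```

```text
t 22.8 tcp [0.507  0.0265 0.1789] yaw -0.04 q7 -6.3 F [ 0.71  0.48 -0.31] w 0.0597
 offset [ 0.0539  0.0005 -0.    ] ang [-0.0007  0.0003 -0.0006]
ring [3.5647e+01 5.0650e-01 2.5000e-02]
ring [3.77094e+01 5.06500e-01 2.60000e-02]
t 22.9 tcp [0.5071 0.0265 0.1791] yaw -0.04 q7 -6.3 F [ 0.4   0.05 -0.86] w 0.0598
```

View pics/w15.png

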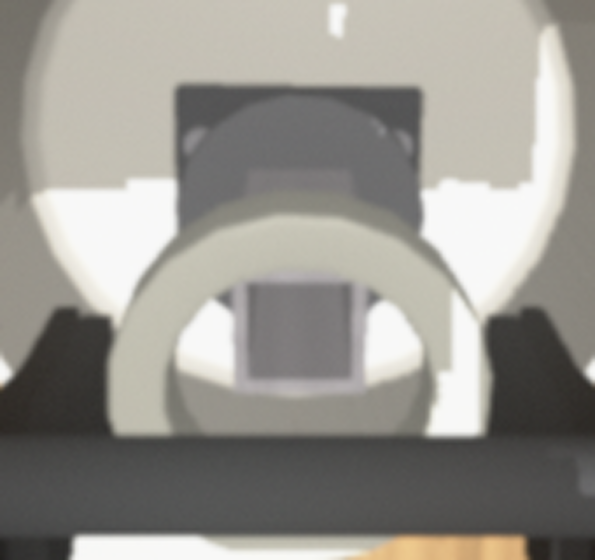

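View pics/z15.png

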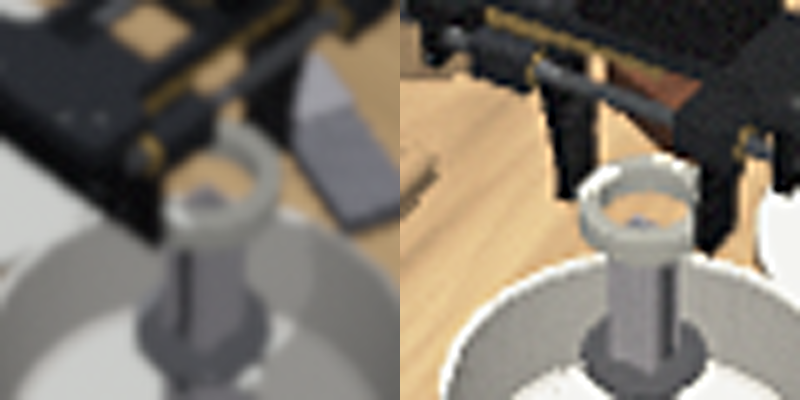

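drive_tool(
  offset=[
    [0.006,-0.0005,0],
    [0.012,-0.0005,0],
    [0.018,-0.0005,0],
    [0.024,-0.0005,0],
    [0.024,-0.0005,0],
  ],
  angular=[
    [0,0,0],
    [0,0,0],
    [0,0,0],
    [0,0,0],
    [0,0,0],
  ],
)

```text
time_s: 23.52
tool_pos: [0.5067, 0.0259, 0.1543]
tool_rot: [141.1, 90.0, 141.1]
force: [-0.2, 0.1, 0.6]
grip_width: 0.0598
```

```bash
python3 over.py w16 .125; python3 z.py z16
```

```text
t 23.57 tcp [0.507  0.026  0.1547] yaw -0.04 q7 -6.3 F [-0.9   0.38 -1.17] w 0.0599
 offset [0.0297 0.001  0.    ] ang [-0.0007  0.0001 -0.0005]
ring [3.83496e+01 5.07000e-01 2.45000e-02]
ring [3.85167e+01 5.06500e-01 2.55000e-02]
t 23.68 tcp [0.5073 0.026  0.1552] yaw -0.04 q7 -6.3 F [ 0.57 -0.96 -0.73] w 0.0596
```

View pics/w16.png

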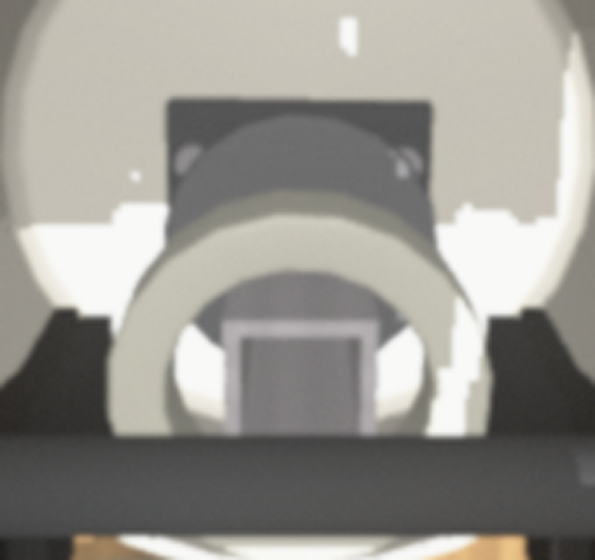

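View pics/z16.png

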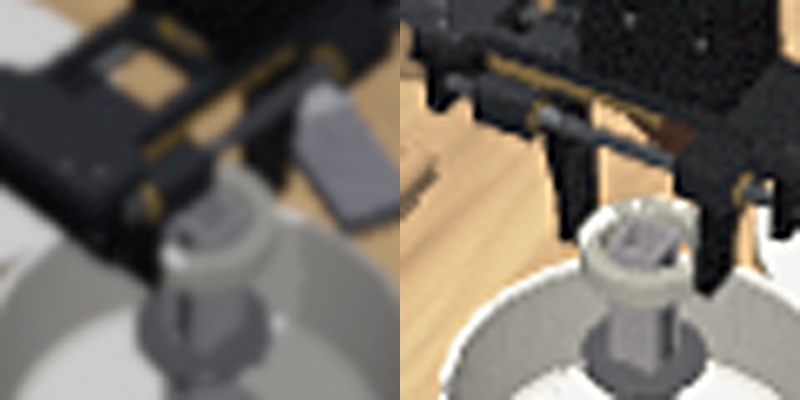

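drive_tool(
  offset=[
    [0.015,0.0003,0],
    [0.028,0.0003,0],
    [0.038,0.0003,0],
    [0.044,0.0003,0],
    [0.0465,0.0003,0],
    [0.0465,0.0003,0],
  ],
  angular=[
    [0,0,0],
    [0,0,0],
    [0,0,0],
    [0,0,0],
    [0,0,0],
    [0,0,0],
  ],
)

```text
time_s: 24.42
tool_pos: [0.5075, 0.0264, 0.1088]
tool_rot: [28.3, 89.9, 28.3]
force: [0.0, -0.1, 0.5]
grip_width: 0.0598
```

drive_tool(
  offset=[
    [0,0,0],
    [0,0,0],
    [0,0,0],
    [0,0,0],
    [0,0,0],
  ],
  angular=[
    [0,0,0],
    [0,0,0],
    [0,0,0],
    [0,0,0],
    [0,0,0],
  ],
  fingers=-1,
)

```text
time_s: 25.05
tool_pos: [0.5075, 0.0263, 0.1088]
tool_rot: [27.6, 89.9, 27.6]
force: [-0.4, -0.3, -0.4]
grip_width: 0.0864
```

drive_tool(
  offset=[
    [-0.02,0,0],
    [-0.06,0,0],
    [-0.11,0,0],
    [-0.15,0,0],
    [-0.17,0,0],
    [-0.17,0,0],
  ],
  angular=[
    [0,0,0],
    [0,0,0],
    [0,0,0],
    [0,0,0],
    [0,0,0],
    [0,0,0],
  ],
)

```text
time_s: 25.8
tool_pos: [0.5082, 0.0263, 0.2805]
tool_rot: [10.5, 89.7, 10.5]
force: [0.3, 0.1, -1.7]
grip_width: 0.0871
```

```bash
python3 z.py z17
python3 - <<'E'
from h import *
goto((.4175,.20,.22),0)
c=cam('wrist');cv2.imwrite('pics/w17.png',c['pixels'][:,:,::-1])
E
```

```text
t 25.9 tcp [0.5069 0.0262 0.2778] yaw -0.04 q7 -6.0 F [ 0.94 -0.7  -0.69] w 0.0871
t 25.9 tcp [0.5069 0.0262 0.2778] yaw -0.04 q7 -6.0 F [ 0.94 -0.7  -0.69] w 0.0871
 offset [ 0.0579  0.1737 -0.0895] ang [-0.0007 -0.     -0.0005]
```

View pics/z17.png

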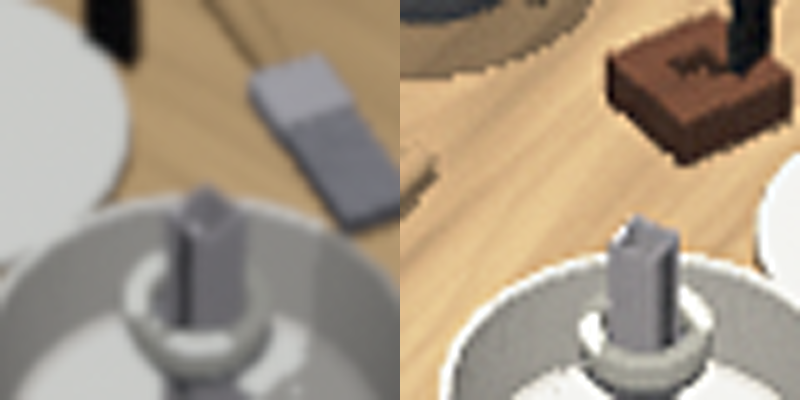

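View pics/w17.png

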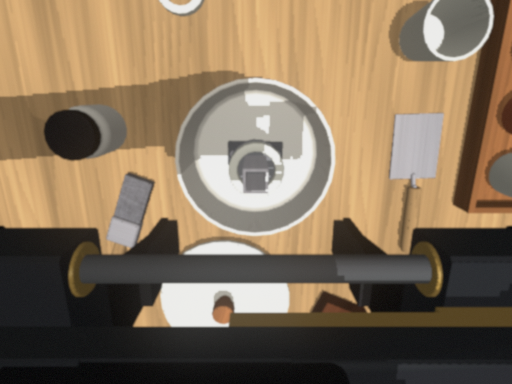

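drive_tool(
  offset=[
    [0,0.04,-0.02],
    [0,0.09,-0.04],
    [0.04,0.14,-0.065],
    [0.09,0.18,-0.089],
    [0.13,0.201,-0.0894],
    [0.157,0.201,-0.0894],
    [0.157,0.201,-0.0894],
    [0.157,0.201,-0.0894],
  ],
  angular=[
    [0,0,0],
    [0,0,0],
    [0,0,0],
    [0,0,0],
    [0,0,0],
    [0,0,0],
    [0,0,0],
    [0,0,0],
  ],
)

```text
time_s: 26.95
tool_pos: [0.4176, 0.2271, 0.121]
tool_rot: [133.3, 89.9, 133.2]
force: [0.8, 0.2, 0.1]
grip_width: 0.0873
```

```bash
cat > chk.py <<'E'
from h import *
import sys
g=eval(sys.argv[2]);yaw=float(sys.argv[3])
c=cam('wrist');cv2.imwrite('pics/%s.png'%sys.argv[1],c['pixels'][:,:,::-1])
r=[circfit(c,g,.015,.03),circfit(c,g,.015,.0205),circfit(c,g,0.0,.0205)];print(r)
m=(r[0]+r[1])/2;goto((m[1],m[2]-.0005,.012),yaw)
E
python3 chk.py w18 "(.4175,.227)" 0
```

```text
[array([36.8987,  0.4175,  0.227 ]), array([39.9374,  0.417 ,  0.228 ]), array([37.5911,  0.417 ,  0.223 ])]
t 27.0 tcp [0.4181 0.2273 0.1216] yaw -0.1 q7 -32.6 F [0.15 0.3  0.49] w 0.0871
 offset [ 0.1096 -0.0004 -0.0009] ang [-0.0017  0.0006 -0.0013]
```

View pics/w18.png

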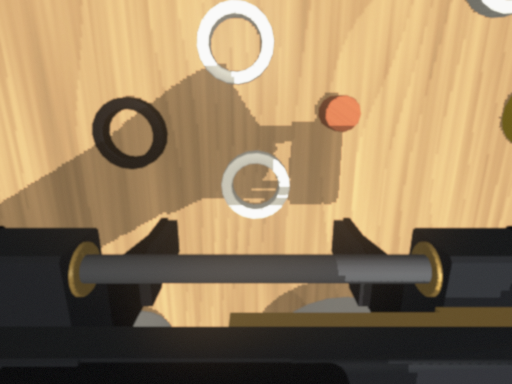

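drive_tool(
  offset=[
    [0.05,0,-0.001],
    [0.085,-0.0004,-0.001],
    [0.1,-0.0004,-0.001],
    [0.1096,-0.0004,-0.001],
    [0.1096,-0.0004,-0.001],
    [0.1096,-0.0004,-0.001],
  ],
  angular=[
    [0,0,0],
    [-0.002,0,-0.001],
    [-0.002,0,-0.001],
    [-0.002,0,-0.001],
    [-0.002,0,-0.001],
    [-0.002,0,-0.001],
  ],
)

```text
time_s: 27.75
tool_pos: [0.4181, 0.2275, 0.0132]
tool_rot: [25.2, 89.8, 25.2]
force: [0.5, -0.0, 0.4]
grip_width: 0.087
```

drive_tool(
  offset=[
    [0,0,0],
    [0,0,0],
    [0,0,0],
    [0,0,0],
    [0,0,0],
  ],
  angular=[
    [0,0,0],
    [0,0,0],
    [0,0,0],
    [0,0,0],
    [0,0,0],
  ],
  fingers=1,
)

```text
time_s: 28.38
tool_pos: [0.4182, 0.2275, 0.0133]
tool_rot: [23.3, 89.8, 23.3]
force: [-0.4, -0.2, 2.2]
grip_width: 0.0601
```

drive_tool(
  offset=[
    [-0.02,0,0],
    [-0.06,0,0],
    [-0.11,0,0],
    [-0.16,0,0],
    [-0.19,0,0],
    [-0.19,0,0],
  ],
  angular=[
    [0,0,0],
    [0,0,0],
    [0,0,0],
    [0,0,0],
    [0,0,0],
    [0,0,0],
  ],
)

```text
time_s: 29.12
tool_pos: [0.4191, 0.2281, 0.2057]
tool_rot: [23.8, 89.5, 23.8]
force: [0.6, 0.0, 0.0]
grip_width: 0.0601
```

Run:
```python
from h import *
goto((.507,.0265,.20),0)
```

```text
t 29.12 tcp [0.4191 0.2281 0.2057] yaw 0.01 q7 -31.2 F [0.61 0.02 0.04] w 0.0601
 offset [ 0.0057 -0.2017  0.0878] ang [ 0.0001  0.0074 -0.0033]
```

drive_tool(
  offset=[
    [0.001,-0.04,0.018],
    [0.003,-0.09,0.038],
    [0.004,-0.14,0.062],
    [0.004,-0.18,0.08],
    [0.0045,-0.2017,0.088],
    [0.0045,-0.2017,0.088],
    [0.0045,-0.2017,0.088],
    [0.0045,-0.2017,0.088],
  ],
  angular=[
    [0,0.002,0],
    [0,0.004,-0.001],
    [0,0.006,-0.002],
    [0,0.007,-0.003],
    [0,0.007,-0.003],
    [0,0.007,-0.003],
    [0,0.007,-0.003],
    [0,0.007,-0.003],
  ],
)

```text
time_s: 30.12
tool_pos: [0.5066, 0.028, 0.2009]
tool_rot: [116.2, 90.0, 116.4]
force: [-0.7, 0.1, -0.6]
grip_width: 0.0601
```

```bash
python3 over.py w19 .124; python3 z.py z19
```

```text
t 30.18 tcp [0.5068 0.0279 0.2011] yaw 0.14 q7 -6.2 F [ 0.68  0.79 -0.32] w 0.0601
 offset [ 0.0771 -0.0009  0.0002] ang [ 0.0025  0.0002 -0.0004]
ring [3.59417e+01 5.06300e-01 2.74000e-02]
ring [3.64691e+01 5.07800e-01 2.64000e-02]
t 30.27 tcp [0.5069 0.0274 0.2013] yaw 0.1 q7 -6.2 F [-0.03 -0.45 -0.38] w 0.0596
```

View pics/w19.png

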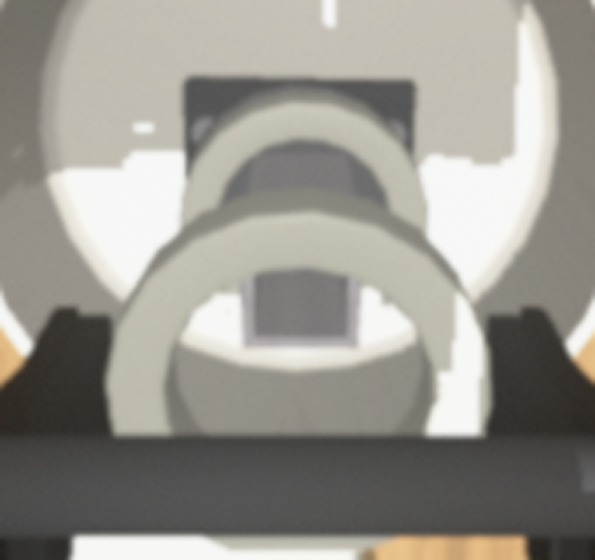

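drive_tool(
  offset=[
    [0.01,-0.0012,0],
    [0.022,-0.0012,0],
    [0.03,-0.0012,0],
    [0.038,-0.0012,0],
    [0.046,-0.0012,0],
    [0.046,-0.0012,0],
  ],
  angular=[
    [0.002,0,0],
    [0.002,0,0],
    [0.002,0,0],
    [0.002,0,0],
    [0.002,0,0],
    [0.002,0,0],
  ],
)

```text
time_s: 31.02
tool_pos: [0.5065, 0.0261, 0.1545]
tool_rot: [166.9, 89.9, 166.9]
force: [0.2, 0.3, -0.8]
grip_width: 0.0599
```

```bash
python3 z.py z20
```

```text
t 31.12 tcp [0.5071 0.0262 0.1554] yaw -0.02 q7 -6.4 F [ 0.34  0.03 -1.39] w 0.06
```

View pics/z20.png

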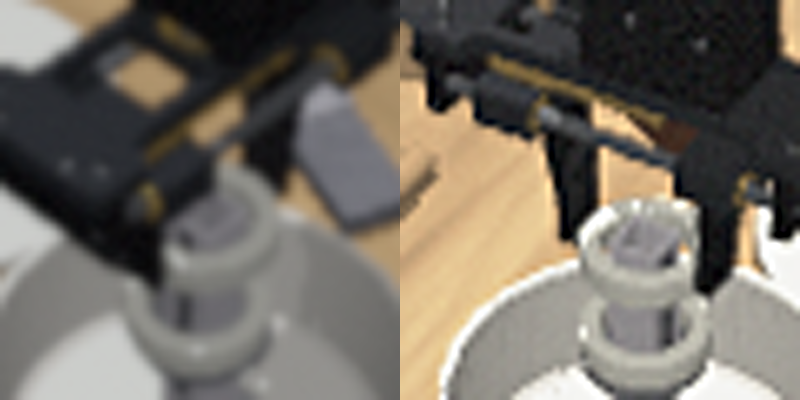

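Threaded. Lower to just above the first ring (TCP ≈ 0.1235) and release.

drive_tool(
  offset=[
    [0.01,0.0002,0],
    [0.02,0.0002,0],
    [0.028,0.0002,0],
    [0.0315,0.0002,0],
    [0.0315,0.0002,0],
  ],
  angular=[
    [0,0,0],
    [0,0,0],
    [0,0,0],
    [0,0,0],
    [0,0,0],
  ],
)

```text
time_s: 31.75
tool_pos: [0.507, 0.0264, 0.1236]
tool_rot: [65.2, 90.0, 65.2]
force: [-0.1, 0.3, -0.8]
grip_width: 0.0598
```

drive_tool(
  offset=[
    [0,0,0],
    [0,0,0],
    [0,0,0],
    [0,0,0],
    [0,0,0],
  ],
  angular=[
    [0,0,0],
    [0,0,0],
    [0,0,0],
    [0,0,0],
    [0,0,0],
  ],
  fingers=-1,
)

```text
time_s: 32.38
tool_pos: [0.507, 0.0264, 0.1236]
tool_rot: [56.2, 90.0, 56.2]
force: [0.9, -0.4, 0.6]
grip_width: 0.0866
```

drive_tool(
  offset=[
    [-0.02,0,0],
    [-0.06,0,0],
    [-0.11,0,0],
    [-0.15,0,0],
    [-0.155,0,0],
    [-0.155,0,0],
  ],
  angular=[
    [0,0,0],
    [0,0,0],
    [0,0,0],
    [0,0,0],
    [0,0,0],
    [0,0,0],
  ],
)

```text
time_s: 33.12
tool_pos: [0.5068, 0.0263, 0.2782]
tool_rot: [93.6, 90.0, 93.5]
force: [-0.7, 0.3, -0.3]
grip_width: 0.0872
```

```bash
python3 z.py z21
python3 - <<'E'
from h import *
goto((.402,.335,.20),0)
for n in('scene','side'):
  for g in((.402,.342),(.606,.392)): print(circfit(cam(n),g,.015,.03,rng=.012))
E
```

```text
t 33.23 tcp [0.5062 0.0262 0.277 ] yaw -0.02 q7 -6.0 F [ 0.54 -0.62 -0.31] w 0.0872
t 33.23 tcp [0.5062 0.0262 0.277 ] yaw -0.02 q7 -6.0 F [ 0.54 -0.62 -0.31] w 0.0872
 offset [ 0.0773  0.3087 -0.1041] ang [-0.0003 -0.0025 -0.0001]
[19.4971  0.402   0.3435]
[24.1951  0.606   0.393 ]
[31.9482  0.4025  0.3415]
[31.3041  0.6065  0.391 ]
```

View pics/z21.png

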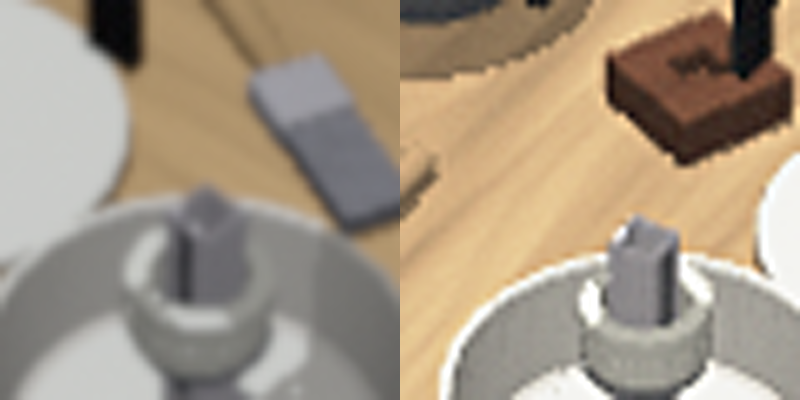

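drive_tool(
  offset=[
    [0,0.05,-0.02],
    [0,0.1,-0.04],
    [0,0.15,-0.06],
    [0.03,0.2,-0.08],
    [0.07,0.25,-0.1],
    [0.11,0.3,-0.104],
    [0.15,0.3155,-0.104],
    [0.156,0.3155,-0.104],
    [0.156,0.3155,-0.104],
    [0.156,0.3155,-0.104],
  ],
  angular=[
    [0,0,0],
    [0,0,0],
    [0,0,0],
    [0,0,0],
    [0,0,0],
    [0,-0.002,0],
    [0,-0.002,0],
    [0,-0.002,0],
    [0,-0.002,0],
    [0,-0.002,0],
  ],
)

```text
time_s: 34.67
tool_pos: [0.4038, 0.3414, 0.1235]
tool_rot: [25.9, 89.8, 25.7]
force: [0.1, 0.3, -0.1]
grip_width: 0.087
```

```bash
python3 chk.py w22 "(.402,.342)" 0
```

```text
[array([36.064 ,  0.402 ,  0.3415]), array([39.862 ,  0.402 ,  0.3425]), array([35.3791,  0.4015,  0.338 ])]
t 34.73 tcp [0.4038 0.3415 0.1236] yaw -0.13 q7 -47.1 F [-1.08 -0.23 -0.16] w 0.0866
 offset [ 0.1116 -0.0002 -0.0021] ang [-0.0022  0.0031 -0.0016]
```

View pics/w22.png

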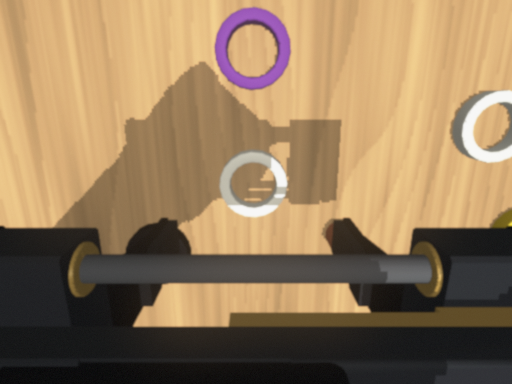

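drive_tool(
  offset=[
    [0.05,0,-0.002],
    [0.085,-0.0003,-0.002],
    [0.1,-0.0003,-0.002],
    [0.1116,-0.0003,-0.002],
    [0.1116,-0.0003,-0.002],
    [0.1116,-0.0003,-0.002],
  ],
  angular=[
    [0,0,0],
    [-0.002,0.003,-0.001],
    [-0.002,0.003,-0.001],
    [-0.002,0.003,-0.001],
    [-0.002,0.003,-0.001],
    [-0.002,0.003,-0.001],
  ],
)

```text
time_s: 35.48
tool_pos: [0.4029, 0.3421, 0.0131]
tool_rot: [43.3, 89.9, 43.3]
force: [-0.4, 0.4, 0.6]
grip_width: 0.0873
```

drive_tool(
  offset=[
    [0,0,0],
    [0,0,0],
    [0,0,0],
    [0,0,0],
    [0,0,0],
  ],
  angular=[
    [0,0,0],
    [0,0,0],
    [0,0,0],
    [0,0,0],
    [0,0,0],
  ],
  fingers=1,
)

```text
time_s: 36.1
tool_pos: [0.4029, 0.3421, 0.0132]
tool_rot: [43.6, 89.9, 43.6]
force: [-0.4, -0.8, 2.3]
grip_width: 0.0583
```

drive_tool(
  offset=[
    [-0.02,0,0],
    [-0.06,0,0],
    [-0.11,0,0],
    [-0.16,0,0],
    [-0.19,0,0],
    [-0.19,0,0],
  ],
  angular=[
    [0,0,0],
    [0,0,0],
    [0,0,0],
    [0,0,0],
    [0,0,0],
    [0,0,0],
  ],
)

```text
time_s: 36.85
tool_pos: [0.4037, 0.3429, 0.2057]
tool_rot: [37.1, 89.6, 37.1]
force: [-0.3, 0.4, 0.1]
grip_width: 0.0585
```

Run:
```python
from h import *
goto((.507,.0265,.20),0)
```

```text
t 36.85 tcp [0.4037 0.3429 0.2057] yaw -0.02 q7 -45.3 F [-0.26  0.39  0.06] w 0.0585
 offset [ 0.0049 -0.3164  0.1033] ang [-0.0003  0.0061 -0.0046]
```

drive_tool(
  offset=[
    [0.001,-0.05,0.016],
    [0.003,-0.1,0.032],
    [0.004,-0.15,0.05],
    [0.004,-0.2,0.066],
    [0.004,-0.25,0.082],
    [0.004,-0.29,0.095],
    [0.004,-0.3165,0.1033],
    [0.004,-0.3165,0.1033],
    [0.004,-0.3165,0.1033],
  ],
  angular=[
    [0,0.002,0],
    [0,0.004,-0.001],
    [0,0.006,-0.002],
    [0,0.006,-0.004],
    [0,0.006,-0.004],
    [0,0.006,-0.004],
    [0,0.006,-0.004],
    [0,0.006,-0.004],
    [0,0.006,-0.004],
  ],
)

```text
time_s: 37.98
tool_pos: [0.5061, 0.0276, 0.1997]
tool_rot: [147.9, 89.9, 148.0]
force: [-0.8, 1.0, -0.4]
grip_width: 0.0584
```

```bash
python3 over.py w23 .139; python3 z.py z23
```

```text
t 38.02 tcp [0.5063 0.0279 0.2   ] yaw 0.1 q7 -6.3 F [ 0.16  0.46 -0.62] w 0.0585
 offset [ 0.061  -0.001   0.0008] ang [ 0.0018 -0.0014 -0.0012]
ring [3.0168e+01 5.0580e-01 2.7400e-02]
ring [3.60939e+01 5.05800e-01 2.74000e-02]
t 38.12 tcp [0.5066 0.0279 0.2005] yaw 0.13 q7 -6.3 F [-0.5  -0.34 -0.2 ] w 0.0584
```

View pics/w23.png

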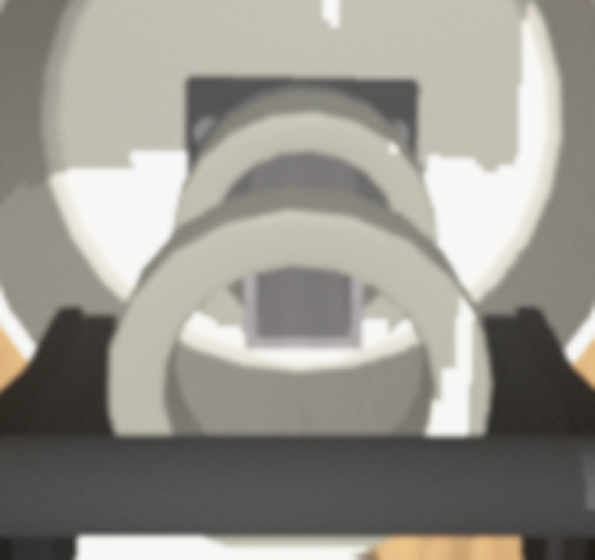

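View pics/z23.png

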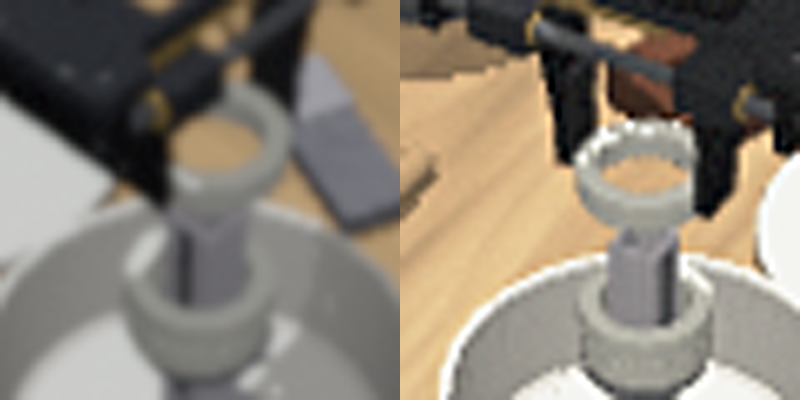

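drive_tool(
  offset=[
    [0.01,-0.0015,0.0005],
    [0.022,-0.0015,0.0005],
    [0.03,-0.0015,0.0005],
    [0.038,-0.0015,0.0005],
    [0.042,-0.0015,0.0005],
    [0.042,-0.0015,0.0005],
  ],
  angular=[
    [0.002,0,0],
    [0.002,0,0],
    [0.002,0,0],
    [0.002,0,0],
    [0.002,0,0],
    [0.002,0,0],
  ],
)

```text
time_s: 38.88
tool_pos: [0.5069, 0.0264, 0.1583]
tool_rot: [135.8, 89.9, 135.8]
force: [-0.3, -0.7, -1.2]
grip_width: 0.0585
```

drive_tool(
  offset=[
    [0.006,0,0],
    [0.012,0,0],
    [0.019,0,0],
    [0.019,0,0],
    [0.019,0,0],
  ],
  angular=[
    [0,0,0],
    [0,0,0],
    [0,0,0],
    [0,0,0],
    [0,0,0],
  ],
)

```text
time_s: 39.5
tool_pos: [0.507, 0.0264, 0.1393]
tool_rot: [132.3, 89.9, 132.3]
force: [0.5, 0.8, -0.2]
grip_width: 0.0586
```

```bash
python3 z.py z24
```

```text
t 39.6 tcp [0.5071 0.0264 0.1395] yaw 0.01 q7 -6.6 F [-1.01  0.33 -0.32] w 0.0584
```

View pics/z24.png

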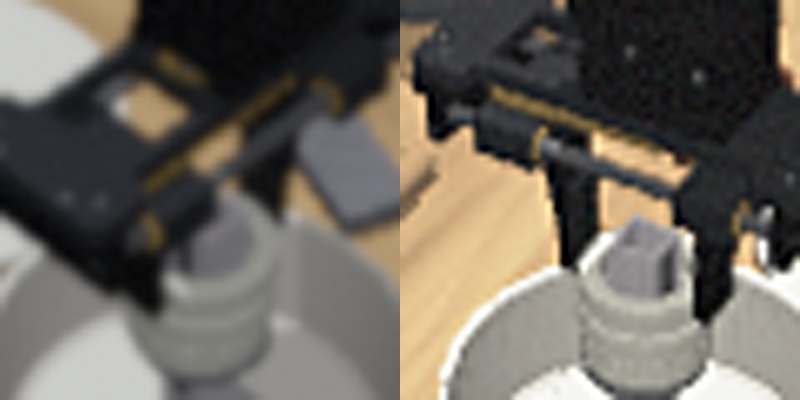

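drive_tool(
  offset=[
    [0.001,0,0],
    [0.001,0,0],
    [0.001,0,0],
    [0.001,0,0],
    [0.001,0,0],
  ],
  angular=[
    [0,0,0],
    [0,0,0],
    [0,0,0],
    [0,0,0],
    [0,0,0],
  ],
  fingers=-1,
)

```text
time_s: 40.22
tool_pos: [0.5071, 0.0264, 0.1385]
tool_rot: [112.7, 89.9, 112.7]
force: [0.1, -0.4, -0.6]
grip_width: 0.0862
```

drive_tool(
  offset=[
    [-0.02,0,0],
    [-0.06,0,0],
    [-0.11,0,0],
    [-0.14,0,0],
    [-0.14,0,0],
    [-0.14,0,0],
  ],
  angular=[
    [0,0,0],
    [0,0,0],
    [0,0,0],
    [0,0,0],
    [0,0,0],
    [0,0,0],
  ],
)

```text
time_s: 40.98
tool_pos: [0.5067, 0.0262, 0.2776]
tool_rot: [152.7, 89.9, 152.7]
force: [0.4, 0.4, -0.6]
grip_width: 0.0871
```

```bash
python3 z.py z25
python3 - <<'E'
from h import *
goto((.606,.392,.14),0);goto((.606,.392,.14),40)
cs={}
for n in('scene','side'):
  cs[n]=cam(n)
  print(circfit(cs[n],(.606,.392),.015,.03,rng=.012)); cv2.imwrite('pics/%s25.png'%n,cs[n]['pixels'][:,:,::-1])
E
```

```text
t 41.08 tcp [0.5064 0.0262 0.277 ] yaw 0.01 q7 -5.9 F [-0.07  0.4  -0.28] w 0.0871
t 41.08 tcp [0.5064 0.0262 0.277 ] yaw 0.01 q7 -5.9 F [-0.07  0.4  -0.28] w 0.0871
 offset [0.137  0.3657 0.1   ] ang [ 0.0001 -0.003  -0.0008]
t 41.08 tcp [0.5064 0.0262 0.277 ] yaw 0.01 q7 -5.9 F [-0.07  0.4  -0.28] w 0.0871
 offset [0.137  0.3657 0.1   ] ang [-0.698  -0.0027 -0.0018]
[24.2018  0.606   0.393 ]
[31.2293  0.6065  0.391 ]
```

View pics/z25.png

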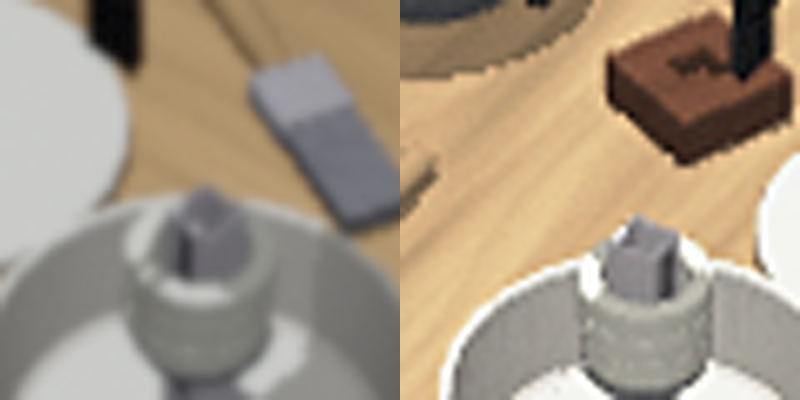

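View pics/scene25.png

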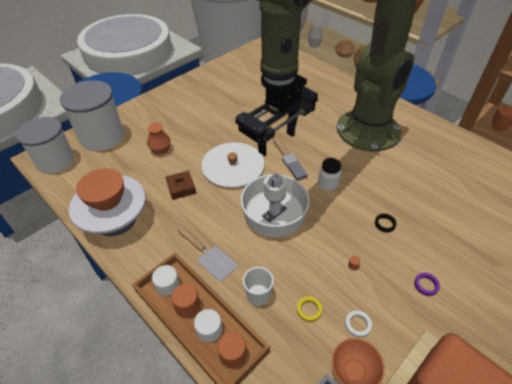

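Run:
```python
from h import *
a=cam('scene');b=cam('side')
print(px2w(a,[(333,362),(382,362),(358,339),(358,384)],.045)[:,:2], px2w(b,[(97,288),(138,288),(118,272),(118,300)],.045)[:,:2])
```

```text
[[0.72849032 0.40955799]
 [0.65660922 0.48179593]
 [0.65227917 0.41808666]
 [0.72696112 0.4715954 ]] [[0.73055407 0.48001852]
 [0.63969345 0.42586834]
 [0.72177439 0.41525764]
 [0.65740084 0.47837674]]
```

View pics/side25.png

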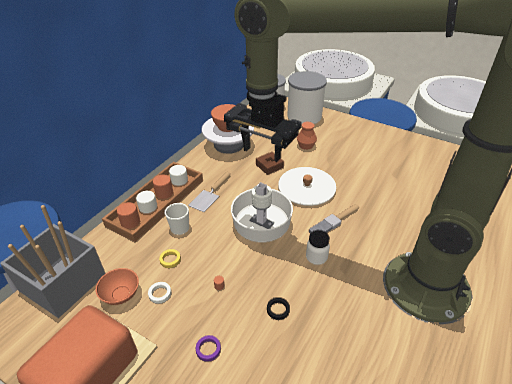

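drive_tool(
  offset=[
    [0,0.05,0.014],
    [0,0.1,0.028],
    [0,0.15,0.042],
    [0,0.2,0.056],
    [0.03,0.25,0.07],
    [0.06,0.3,0.085],
    [0.1,0.35,0.1],
    [0.137,0.3657,0.1],
    [0.137,0.3657,0.1],
    [0.137,0.3657,0.1],
  ],
  angular=[
    [0.12,0,0],
    [0.25,0,0],
    [0.38,0,0],
    [0.5,0,0],
    [0.63,0,0],
    [0.76,0,0],
    [0.88,0,0],
    [0.995,-0.001,0.001],
    [0.995,-0.001,0.001],
    [0.995,-0.001,0.001],
  ],
)

```text
time_s: 42.52
tool_pos: [0.6075, 0.3911, 0.1421]
tool_rot: [107.4, 89.9, 50.4]
force: [0.1, 0.5, 1.2]
grip_width: 0.0869
```

```bash
python3 chk.py w26 "(.606,.392)" -57
```

```text
[array([37.3438,  0.6065,  0.391 ]), array([38.7733,  0.607 ,  0.392 ]), array([34.8093,  0.603 ,  0.3895])]
t 42.58 tcp [0.6082 0.391  0.1432] yaw -57.04 q7 -96.4 F [0.1  0.14 0.02] w 0.0869
 offset [ 0.1312 -0.0016 -0.0007] ang [-0.0007 -0.0004 -0.0032]
```

View pics/w26.png

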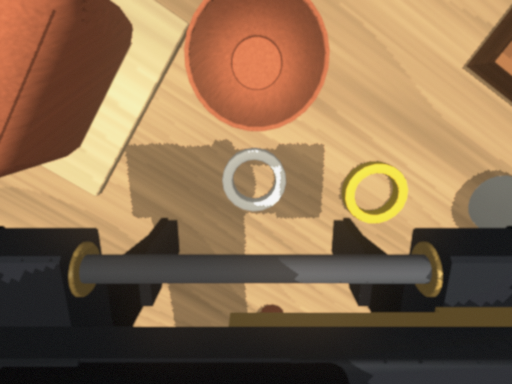

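drive_tool(
  offset=[
    [0.05,-0.001,-0.001],
    [0.1,-0.001,-0.001],
    [0.12,-0.001,-0.001],
    [0.131,-0.001,-0.001],
    [0.131,-0.001,-0.001],
    [0.131,-0.001,-0.001],
  ],
  angular=[
    [0,0,0],
    [0,0,-0.003],
    [0,0,-0.003],
    [0,0,-0.003],
    [0,0,-0.003],
    [0,0,-0.003],
  ],
)

```text
time_s: 43.32
tool_pos: [0.6084, 0.3925, 0.0145]
tool_rot: [96.5, 89.8, 39.5]
force: [-0.3, -0.1, 1.1]
grip_width: 0.0869
```

drive_tool(
  offset=[
    [0,0,0],
    [0,0,0],
    [0,0,0],
    [0,0,0],
    [0,0,0],
  ],
  angular=[
    [0,0,0],
    [0,0,0],
    [0,0,0],
    [0,0,0],
    [0,0,0],
  ],
  fingers=1,
)

```text
time_s: 43.95
tool_pos: [0.6084, 0.3925, 0.0147]
tool_rot: [97.0, 89.8, 39.9]
force: [-0.8, -0.3, 1.7]
grip_width: 0.0595
```

drive_tool(
  offset=[
    [-0.02,0,0],
    [-0.06,0,0],
    [-0.11,0,0],
    [-0.16,0,0],
    [-0.19,0,0],
    [-0.19,0,0],
  ],
  angular=[
    [0,0,0],
    [0,0,0],
    [0,0,0],
    [0,0,0],
    [0,0,0],
    [0,0,0],
  ],
)

```text
time_s: 44.7
tool_pos: [0.6094, 0.3933, 0.2099]
tool_rot: [92.9, 89.3, 35.9]
force: [0.5, 0.1, -0.6]
grip_width: 0.0599
```

Run:
```python
from h import *
goto((.507,.0265,.205),0)
```

```text
t 44.7 tcp [0.6094 0.3933 0.2099] yaw -57.04 q7 -96.1 F [ 0.51  0.08 -0.58] w 0.0599
 offset [ 0.0014 -0.2855  0.2521] ang [-0.9955  0.0053 -0.011 ]
```

drive_tool(
  offset=[
    [0,-0.03,0.025],
    [0,-0.07,0.06],
    [0,-0.11,0.095],
    [0,-0.15,0.13],
    [0,-0.19,0.165],
    [0,-0.225,0.197],
    [0,-0.255,0.225],
    [0,-0.275,0.242],
    [0,-0.2855,0.252],
    [0,-0.2855,0.252],
  ],
  angular=[
    [-0.1,0,0],
    [-0.22,0,0],
    [-0.34,0,0],
    [-0.46,0,0],
    [-0.58,0,-0.005],
    [-0.7,0,-0.008],
    [-0.82,0.002,-0.01],
    [-0.92,0.004,-0.011],
    [-0.9955,0.005,-0.011],
    [-0.9955,0.005,-0.011],
  ],
)

```text
time_s: 45.95
tool_pos: [0.5061, 0.0252, 0.2056]
tool_rot: [-159.7, 89.9, -159.9]
force: [0.4, 0.6, -0.7]
grip_width: 0.0598
```

drive_tool(
  offset=[
    [0,0,0],
    [0,0,0],
  ],
  angular=[
    [0,0,0],
    [0,0,0],
  ],
)

```text
time_s: 46.2
tool_pos: [0.506, 0.0261, 0.2053]
tool_rot: [-170.8, 89.9, -171.0]
force: [0.5, -0.2, 0.2]
grip_width: 0.0595
```

```bash
python3 over.py w27 .155; python3 z.py z27
```

```text
t 46.25 tcp [0.5061 0.026  0.2054] yaw -0.15 q7 -6.5 F [ 1.02 -0.05  0.29] w 0.0597
 offset [0.0504 0.001  0.001 ] ang [-0.0026 -0.0017  0.0003]
ring [28.8066  0.5081  0.034 ]
ring [3.77245e+01 5.07100e-01 2.30000e-02]
t 46.35 tcp [0.5061 0.0258 0.2055] yaw -0.15 q7 -6.5 F [-0.15 -0.12 -0.83] w 0.0601
```

View pics/w27.png

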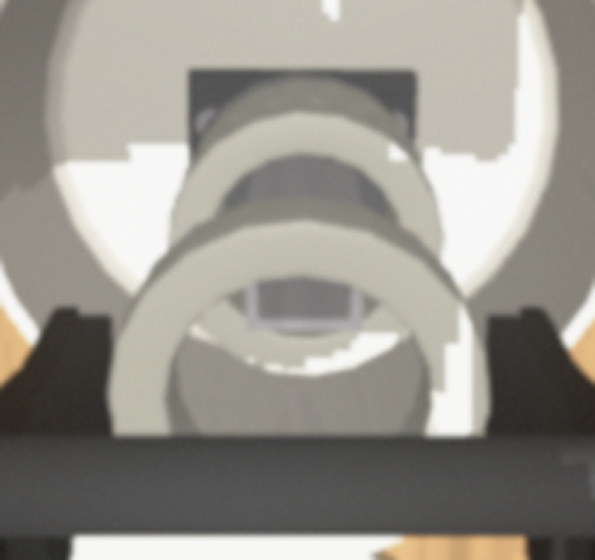

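View pics/z27.png

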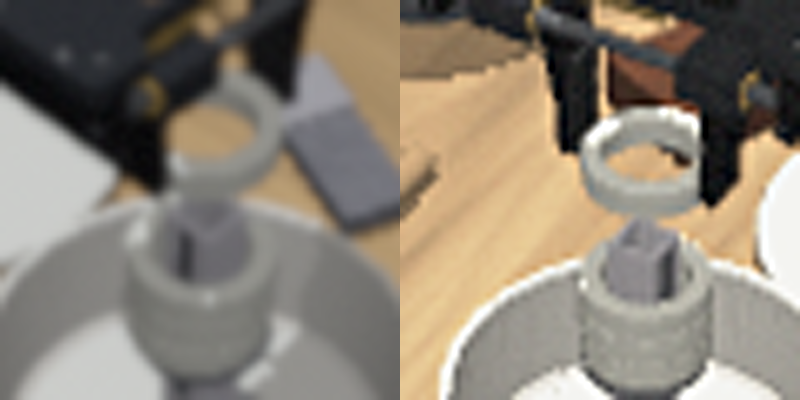

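drive_tool(
  offset=[
    [0.01,0.0018,0.001],
    [0.02,0.0018,0.001],
    [0.027,0.0018,0.001],
    [0.034,0.0018,0.001],
    [0.034,0.0018,0.001],
  ],
  angular=[
    [-0.002,-0.001,0],
    [-0.002,-0.001,0],
    [-0.002,-0.001,0],
    [-0.002,-0.001,0],
    [-0.002,-0.001,0],
  ],
)

```text
time_s: 46.98
tool_pos: [0.5067, 0.0275, 0.1708]
tool_rot: [-166.5, 89.9, -166.6]
force: [-0.1, -0.0, -0.2]
grip_width: 0.0601
```

```bash
python3 over.py w28 .155; python3 z.py z28
```

```text
t 47.02 tcp [0.507  0.0275 0.1713] yaw -0.05 q7 -6.8 F [ 0.71 -0.12 -0.03] w 0.0603
 offset [ 0.0163 -0.0005  0.    ] ang [-0.0008 -0.001   0.0004]
ring [31.5032  0.503   0.038 ]
ring [3.99872e+01 5.06500e-01 2.80000e-02]
t 47.12 tcp [0.5073 0.0276 0.1718] yaw -0.04 q7 -6.8 F [-0.21  0.01 -0.73] w 0.0598
```

View pics/w28.png

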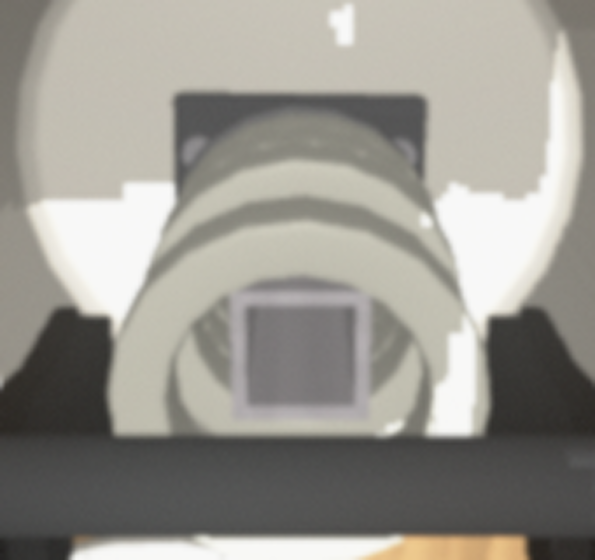

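View pics/z28.png

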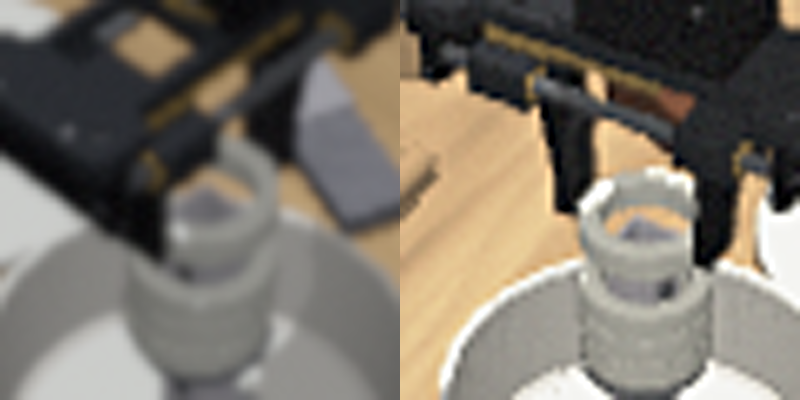

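Threaded and well centred. Lower to TCP ≈ 0.1545 and release.

drive_tool(
  offset=[
    [0.005,0,0],
    [0.01,0,0],
    [0.015,0,0],
    [0.017,0,0],
    [0.017,0,0],
  ],
  angular=[
    [0,0,0],
    [0,0,0],
    [0,0,0],
    [0,0,0],
    [0,0,0],
  ],
)

```text
time_s: 47.75
tool_pos: [0.5073, 0.0276, 0.1546]
tool_rot: [-124.8, 90.0, -124.8]
force: [-0.1, -0.4, -0.5]
grip_width: 0.06
```

drive_tool(
  offset=[
    [0,0,0],
    [0,0,0],
    [0,0,0],
    [0,0,0],
    [0,0,0],
  ],
  angular=[
    [0,0,0],
    [0,0,0],
    [0,0,0],
    [0,0,0],
    [0,0,0],
  ],
  fingers=-1,
)

```text
time_s: 48.38
tool_pos: [0.5073, 0.0276, 0.1546]
tool_rot: [-121.7, 90.0, -121.8]
force: [0.6, -0.3, 0.0]
grip_width: 0.0863
```

drive_tool(
  offset=[
    [-0.02,0,0],
    [-0.06,0,0],
    [-0.11,0,0],
    [-0.14,0,0],
    [-0.14,0,0],
    [-0.14,0,0],
  ],
  angular=[
    [0,0,0],
    [0,0,0],
    [0,0,0],
    [0,0,0],
    [0,0,0],
    [0,0,0],
  ],
)

```text
time_s: 49.12
tool_pos: [0.5069, 0.0276, 0.2937]
tool_rot: [-162.9, 89.9, -163.0]
force: [-0.6, -0.1, -0.2]
grip_width: 0.0873
```

```bash
python3 z.py z29
python3 - <<'E'
from h import *
c=cam('wrist');cv2.imwrite('pics/w29.png',c['pixels'][:,:,::-1])
a=cam('scene');b=cam('side')
cv2.imwrite('pics/z30.png',np.hstack([cv2.resize(x[:,:,::-1],(400,600),interpolation=cv2.INTER_CUBIC) for x in(a['pixels'][165:235,252:299],b['pixels'][175:245,238:285])]))
cv2.imwrite('pics/s30.png',a['pixels'][:,:,::-1])
E
```

```text
t 49.23 tcp [0.5066 0.0275 0.2931] yaw -0.05 q7 -6.2 F [0.46 0.76 0.62] w 0.0872
```

View pics/z30.png

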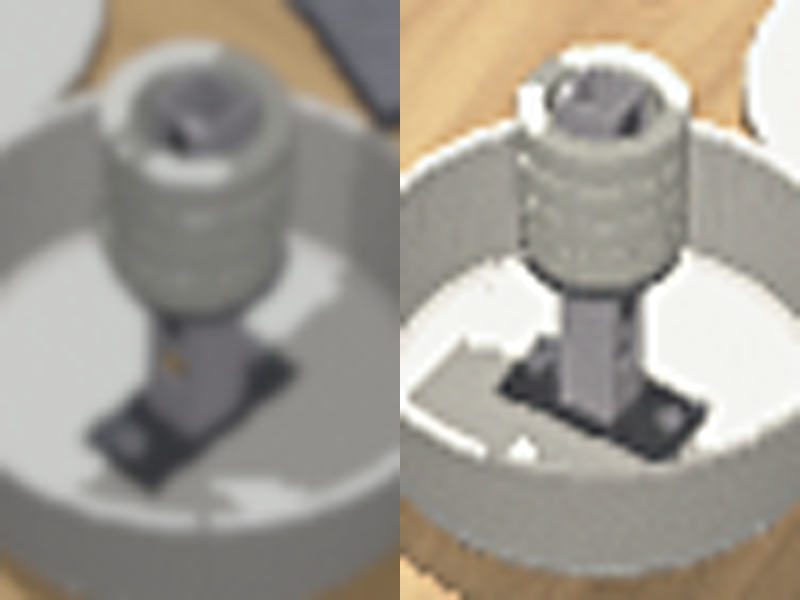

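View pics/w29.png

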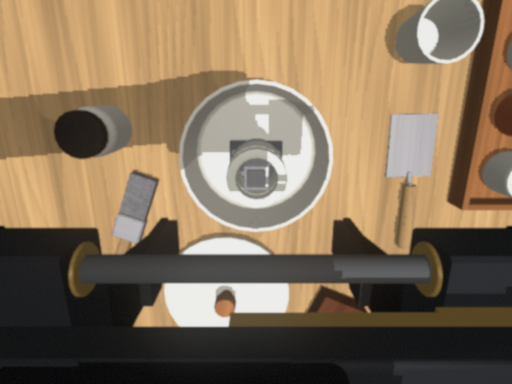

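View pics/s30.png

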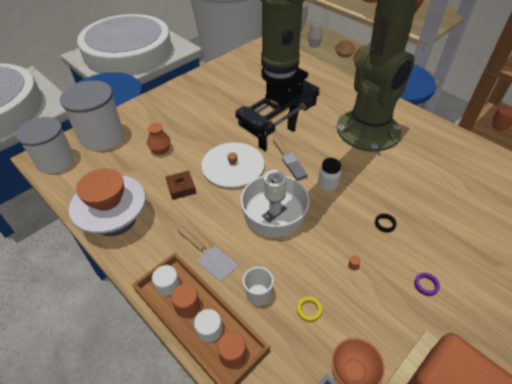

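Run:
```python
from h import *
print(sign_off())
```

```text
the job is handed in; nothing more can be done
None
```

The job is finished and handed in at about 49 s of the 200 s allowed; the hand-in gave no verdict.

- **Lid:** I lifted it off the basin by its knob and set it flat on the table, knob up, at about (0.46, -0.20). That is roughly 0.23 m from the basin, centre to centre.
- **Mast:** I took it from its block, turned it 24° and pushed it onto the stub until it bottomed at about 25 N. I released it, and the brass button shows in its hole in the scene view. "Fully home" rests on that force, the gripper height and the pictures; I did not measure the foot gap directly.
- **Rings:** All four white rings are threaded on the mast and lie flat in one stack on the collar. Ring 4 was knocked about 34 mm aside before I reached for it, so I measured it again and picked it up from its new place. I left the yellow, black and purple rings alone.

**Last checks:** Taken after the final release, the pictures show the gripper open and clear above the mast. The cup, vase and terracotta cylinder are still standing. Nothing failed.

**Disagreements:** The scene camera's positions differed from the wrist camera's by up to about 4 mm near the basin. I settled that by moving in small steps and watching the force readings while fitting the mast and rings. The third ring read 58.4 mm at the fingers where the others read about 60 mm, but it threaded normally.

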